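Roll the tin to the front of the pantry bin

TASK

Close the bin's blue front flap, then bring the tin to the front: it is too fat to grip, so lay the flat of the hand (the fingertips) on top of it and roll it towards the flap, over the blue bar across the floor, until it lies still in the front bay between bar and flap. Use a light hand, but keep it on the tin as it comes down off the bar, so that it does not bump the flap open again; leave the things standing round the bin alone.

Things in the scene. Friction and masses are not known exactly. Their poses are not given: they have to be found in the camera images.
- bin: Grey bin, fixed: a lane for tins lying on their sides. Origin: centre of its underside; +x from flap to back wall, y across the lane, z up. Inside 225 mm long (x -112.5 to +112.5 mm), 126 mm wide; floor 6 mm above the worktop; walls 83 mm high, 67 mm in front. A blue round bar, 8 mm thick, is clipped across the floor at x = -32 mm, more or less sunk into it: crest 3 to 9 mm above the floor.
- flap (a joint): Bin's blue front flap, 119 mm wide, hinged along its foot at bin x = -112.5 mm, 8 mm above the worktop. 0 = upright, closed against a stop; grows as it leans out to bin -x (rad). A stiff hinge without a catch: it stays where it is left, and some 2 N at its upper edge move it either way.
- flap_edge (a point): Middle of the flap's upper edge, on its finger lip: closed, it lies 57 mm above the hinge line and 6 mm in front of it (bin -x); the lip reaches 5 mm further out.
- tin_center (a point): Centre of the food tin (red and white label, 101 mm diameter, 118 mm long, 0.7 to 1 kg) lying on its side in the bin, axis along bin y, top 107 mm above the worktop. It rolls freely along bin x. It meets the bar with its axis at bin x = -2 to -13 mm; in the front bay its axis lies at -62 (against the flap) to -51 mm. A hand on it travels twice as far as it does. Not to be pressed with more than 25 N.
- jar: Sugar jar with red lid standing on the worktop to the left of the bin, 78 mm wide, 154 mm high; origin at the centre of its underside.
- tumbler: Clear glass tumbler, 81 mm wide, 92 mm high, standing to the left of the bin; origin at the centre of its underside.
Mind the look-alikes: they are no part of the job. Leave any green look-alike of the part that bears tin_center alone.

How it is judged (in metres and radians):
On the way, in this order (a step that is already met when the one before it is completed fails the run):
1. the flap is closed while the tin still lies behind the bar (value of joint flap below 0.08 rad and x of tin_center in the frame of bin above -0.015 m), for 0.2 s.
2. the tin goes over the bar with the hand lying on its upper side (x of tin_center in the frame of bin between -0.05 and -0.02 m and contact force between the fingers and tin above 2 N and height (world z) of the grasp point above 0.105 m), for 0.2 s.
At the end, for the whole second after the job is handed in: The tin rests in the bin's front bay between bar and flap (axis at least 48 mm in front of the bin's middle), lying on the floor and still; the flap is upright (within 0.08 rad of closed) (x of tin_center in the frame of bin below -0.048 m and height (world z) of tin_center below 0.06 m and value of joint flap below 0.08 rad and linear speed of tin below 0.02 m/s); the robot touches nothing.
It fails at once if the hand presses on the tin with more than 25 N (contact force between the fingers and tin above 25 N).
It fails at once if the flap is bumped open (past 0.1 rad) with the tin over the bar (x of tin_center in the frame of bin below -0.034 m and value of joint flap above 0.1 rad).
It fails at once if the jar or the tumbler is shifted by more than 30 mm (distance of any of jar, tumbler from where it was at the start of the episode above 0.03 m).
It also fails if it takes over 61 s, if anything falls off the work surface, if the arm or the gripper's body presses on something with over 40 N, if the wrist force passes 120 N, or if a joint passes its speed limit or range.

ROBOT

A 7-joint arm with a two-finger parallel gripper is mounted at the origin on a cart in front of the work surface, level with it; the furniture and walls round the work are solid. World frame = base frame: x ahead of the robot, y to its left, z up, the work surface at z = 0. Lengths are in m, angles in degrees, forces in N, time in s.
With the tool pointing down it reaches from about 0.35 to 0.9 m from the base axis. Payload 7.2 kg.
Tool frame: the origin (TCP) lies at the very end of the fingers, on their centre line; the grasp point (between the pads) lies 19 mm behind it; x points along the fingers, y is the direction in which the jaws open and shut, and the axes are right-handed (so a half turn about x gives the same grasp; the last joint's range is limited). The gripper opens to 88 mm and grips with 3 to 60 N. Pads are 20 mm wide; open, the fingers measure 115 mm over their backs; the gripper's body (75 mm by 178 mm) begins 61 mm behind the grasp point.
Start: joints at [-69.74, 23.554, -0.728, 91.456, 0.321, 64.991, -4.71], TCP at [0.256, 0.57, 0.223] pointing down, gripper open.
Joint ranges: [-169.25, 169.25], [-16.82, 113.86], [-84.01, 82.57], [7.8, 145.47], [-59.2, 239.2], [7.22, 106.19], [-163.78, 163.78]. Speed limits (degrees/s): [136.94, 136.94, 172.46, 172.46, 180, 180, 180].

INTERFACE

Orientations are given as a 3x3 rotation matrix whose columns are the frame's x, y, z axes.
In Python, from rig import manip gives the robot as it stands.
- The arm moves only by the tool step_arm, never from a script. Its argument "moves" is a list of rows, each a list of 5 numbers: the gripper command: -1 is shut, 1 is fully open, values between are in proportion, then the shift along the world's x, y, z in cm, then the turn about the world's z in rad. In form: [[hand, tx, ty, tz, spin], ...]. A call has 1 to 5 rows; each row is the pose to reach, as a shift and turn from the pose commanded when the call began; what a row does not reach only later rows make up. A row lasts 1/12 s, in which the tool goes at most 41.7 mm and 7.16 degrees, less where a joint would pass 70% of its speed; a pose out of reach is approached as far as the arm can. A call with a gripper value outside its range is refused whole. The fingers move at their own pace and stop on an object; the grip force is fixed at half the most. Time passes only in rows, so rows that repeat a pose let the fingers close. It gives the time, the measured TCP pose, the force and the opening at its end, in the units of the state.
- manip.get_obs(): the state, without advancing time (a new reading comes with each control period).
- manip.camera(name): name is "side" or "top" or "wrist"; returns a dict with "frame" (400x640x3 uint8, red, green, blue), "fx", "fy", "cx", "cy" (pixels), "k1" (the pictures are not rectified: a ray, as slopes to the right and down, at radius r is drawn at 1 + k1 r^2 times it, then the intrinsics apply), "position" and "attitude" of the camera in the world; the wrist camera has in their place "mount" (4x4, takes a point from camera to tool coordinates, whose origin is the TCP and whose axes are the tool frame's). Camera axes: x right, y down, z forward; pixel columns grow to the right and rows downward; lengths in m; the calibration is good to about 2 mm. A picture is of the moment at which its call begins: read the wrist's pose just before it. There is no depth.
- manip.close_job(): hands the job in, once; it reports no verdict.
The state is a dict: "time": time; "joint_pos": joint angles; "joint_velocities": joint speeds; "joint_efforts": joint torques, N m; "tcp_pos": TCP position; "ee_rot": TCP orientation; "wrist_force": force on the tool from outside, world axes, zero at the start; "wrist_torque": the same for the moment, N m; "finger_gap": finger opening in m.
Only numpy, scipy, OpenCV 4.12 (cv2) and the standard library are available. Lean on these libraries where they do the work, as an engineer would, in place of code of your own. Each camera call takes 0.05 s, during which the arm holds its last target.

## Working session

There is one attempt and no reset: what is moved stays moved. The work goes in short steps, Python scripts to look and compute and a tool call to move; the robot and the scene stay as the last step left them, time stands still between calls to the robot, and variables do not carry over. Pictures are saved under pics/ and viewed, and the job is handed in when it is done.

Besides the shell and the picture viewer there is one more tool, called after "Request:" in YAML: its name, and indented under it one key for each argument. step_arm: Moves the arm, as the interface text tells. Its arguments: {"type":"object","properties":{"moves":{"type":"array"}},"required":["moves"]}

```bash
ls; mkdir -p pics; python3 - <<'E'
from rig import manip
import cv2
o=manip.get_obs(); print(o)
for n in ["side","top","wrist"]:
    c=manip.camera(n); cv2.imwrite(f"pics/{n}0.png",c["frame"][:,:,::-1]); print(n,{k:v for k,v in c.items() if k!="frame"})
E
```

```text
pics
{'time': 0.0, 'joint_pos': array([-69.74000361,  23.59933719,  -0.72894589,  91.50246639,
         0.3216414 ,  64.99094441,  -4.70783718]), 'joint_velocities': array([ 0.10725428,  0.09394078, -0.00432823, -0.02035429, -0.10858388,
        0.00446087, -0.00020173]), 'joint_efforts': array([ 6.79145232e-04, -5.87965643e+01,  6.42322563e-01, -2.91078776e+01,
       -5.38056158e-02,  1.82273006e-02,  1.34459929e-04]), 'tcp_pos': array([0.25571195, 0.56974966, 0.22182773]), 'ee_rot': array([[-5.36302518e-04,  4.09339955e-01,  9.12381781e-01],
       [-1.48940703e-03,  9.12380573e-01, -4.09340288e-01],
       [-9.99998747e-01, -1.57843806e-03,  1.20361806e-04]]), 'wrist_force': array([ 1.25199955,  0.25145827, -1.15642697]), 'wrist_torque': array([-0.01469802,  0.01025188,  0.04167547]), 'finger_gap': 0.08796535372285841}
side {'fx': 399.2955628502115, 'fy': 399.2955628502115, 'cx': 310.5651998826874, 'cy': 195.3305322250835, 'k1': -0.048266310529960575, 'position': array([ 0.28108932, -0.46636001,  0.59682477]), 'attitude': array([[ 0.89386847, -0.26108528,  0.3644635 ],
       [-0
[... 222 characters left out ...]
position': array([0.43874144, 0.15926193, 1.06942037]), 'attitude': array([[ 0.01347015, -0.99065862,  0.13569843],
       [-0.99976082, -0.01568199, -0.0152439 ],
       [ 0.01722953, -0.13546063, -0.99063291]])}
wrist {'fx': 337.3500192767538, 'fy': 337.3500192767538, 'cx': 323.1112401833696, 'cy': 200.98205021344333, 'k1': -0.04209552397982271, 'mount': array([[-8.50332372e-04, -2.94155652e-01,  9.55757150e-01,
        -1.63198843e-01],
       [ 9.99999507e-01, -7.39880515e-04,  6.61979791e-04,
         3.69783861e-04],
       [ 5.12420996e-04,  9.55757242e-01,  2.94156136e-01,
        -8.01327219e-02],
       [ 0.00000000e+00,  0.00000000e+00,  0.00000000e+00,
         1.00000000e+00]])}
```

View pics/top0.png

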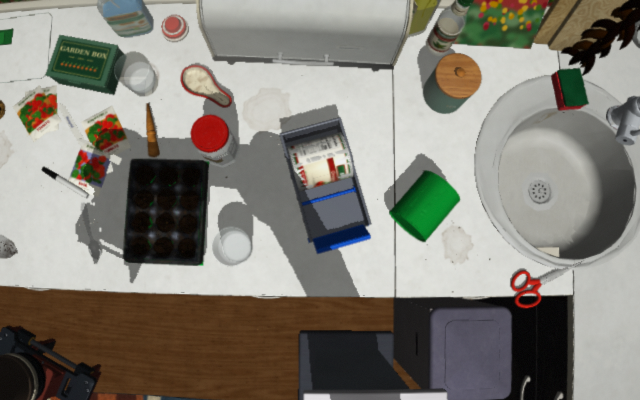

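View pics/side0.png

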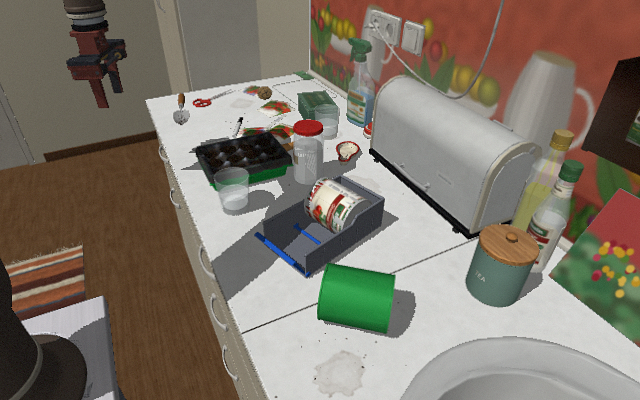

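View pics/wrist0.png

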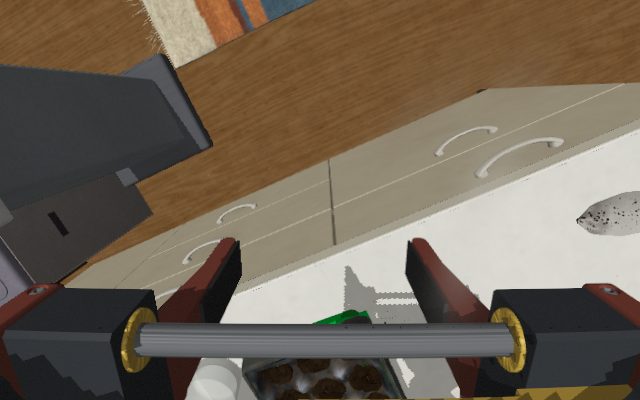

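The top view shows the bin at about (327,182). The red and white tin lies in it at (320,160), with the blue bar at (328,197) and the open blue flap at (342,240). The jar is at (211,132) and the tumbler at (234,240). Two things could be the tin: the red and white one in the bin at (320,160), and the green one on the worktop at (425,205). The one in the bin fits the label and the place. I'll enlarge to confirm and measure.

```bash
python3 - <<'E'
import cv2
a=cv2.imread("pics/top0.png")[100:265,190:480]; cv2.imwrite("pics/topc.png",cv2.resize(a,None,fx=2.75,fy=2.75,interpolation=cv2.INTER_CUBIC))
a=cv2.imread("pics/side0.png")[160:285,240:400]; cv2.imwrite("pics/sidec.png",cv2.resize(a,None,fx=4.5,fy=4.5,interpolation=cv2.INTER_CUBIC))
E
```

```text
(no output)
```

View pics/topc.png

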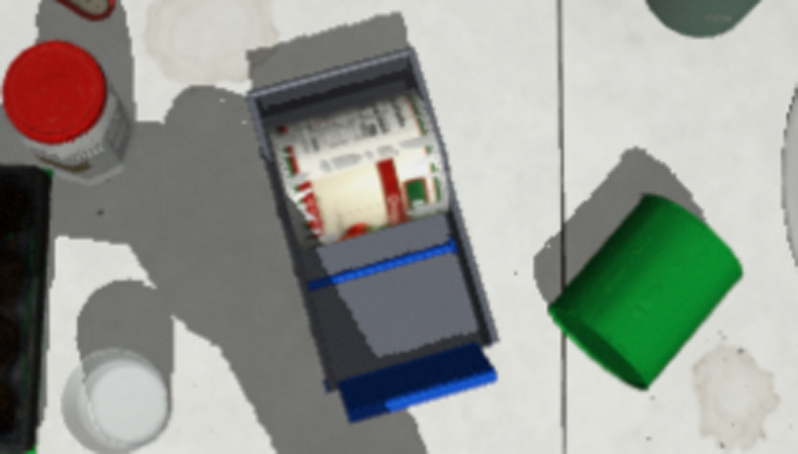

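View pics/sidec.png

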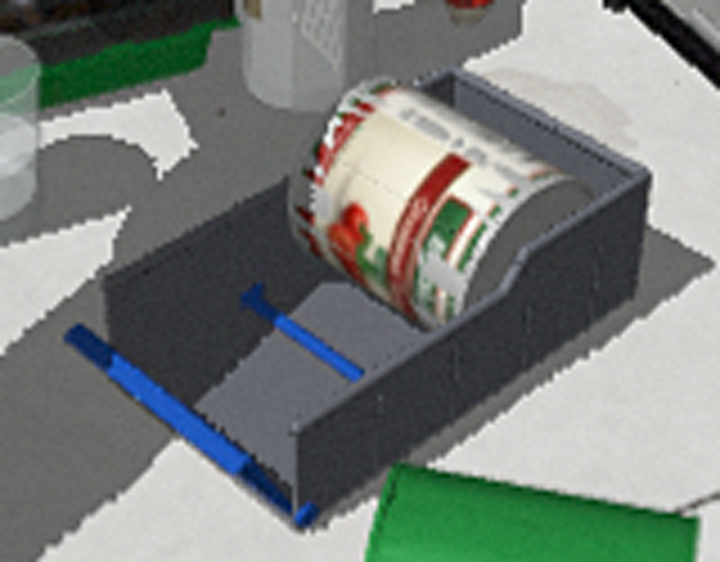

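Confirmed: the red and white tin in the bin is the one, touching neither bar nor flap. The green tin at top (425,205) stays alone. The flap is open, leaning well out. Next I'll fit the bin pose, flap angle and tin x.

```bash
cat > h.py <<'E'
import numpy as np, cv2
from scipy.optimize import least_squares
CAM={'side':dict(f=399.2955628502115,cx=310.5651998826874,cy=195.3305322250835,k1=-0.048266310529960575,p=np.array([0.28108932,-0.46636001,0.59682477]),R=np.array([[0.89386847,-0.26108528,0.3644635],[-0.44832652,-0.52340754,0.72460187],[0.00158006,-0.81109742,-0.58490895]])),
'top':dict(f=482.83174679066826,cx=313.7615817380121,cy=194.3260542440686,k1=-0.150087966956146,p=np.array([0.43874144,0.15926193,1.06942037]),R=np.array([[0.01347015,-0.99065862,0.13569843],[-0.99976082,-0.01568199,-0.0152439],[0.01722953,-0.13546063,-0.99063291]]))}
def proj(n,P):
    c=CAM[n]; q=(np.atleast_2d(P)-c['p'])@c['R']; s=q[:,:2]/q[:,2:]
    s=s*(1+c['k1']*(s**2).sum(1,keepdims=True)); return s*c['f']+[c['cx'],c['cy']]
def ray(n,uv,z):
    c=CAM[n]; s0=(np.array(uv,float)-[c['cx'],c['cy']])/c['f']; s=s0.copy()
    for _ in range(20): s=s0/(1+c['k1']*(s@s))
    d=c['R']@np.array([s[0],s[1],1]); return c['p']+d*(z-c['p'][2])/d[2]
def bw(b,P):
    P=np.atleast_2d(P); c,s=np.cos(b[2]),np.sin(b[2])
    return np.c_[b[0]+c*P[:,0]-s*P[:,1], b[1]+s*P[:,0]+c*P[:,1], P[:,2]]
tc=lambda u,v:(u/2.75+190,v/2.75+100)
sc=lambda u,v:(u/4.5+240,v/4.5+160)
E
cat > fit.py <<'E'
from h import *
# (cam, uv, sx, sy, z)
obs=[('top',tc(248,95),1,1,.083),('top',tc(413,50),1,-1,.083),('top',tc(497,342),-1,-1,.067),('top',tc(328,388),-1,1,.067),
('side',sc(650,172),1,-1,.083),('side',sc(455,68),1,1,.083),('side',sc(297,430),-1,-1,.067),('side',sc(104,280),-1,1,.067)]
def res(p):
    t=p[3]; r=[]
    for n,uv,sx,sy,z in obs:
        P=[.1125+t if sx>0 else -.1125-p[4],sy*(.063+t),z]
        r+=list((proj(n,bw(p,P))[0]-uv))
    return np.array(r+[(t-.005)*500,(p[4])*500])
s=least_squares(res,[.45,.15,.25,.005,0],loss='soft_l1'); b=s.x
print(b,np.degrees(b[2])); print(res(b).round(1))
# bar
for n,f,pts in(('top',tc,[(308,285),(455,246)]),('side',sc,[(245,295),(360,375)])):
    for q in pts:
        w=ray(n,f(*q),.012); c,s_=np.cos(b[2]),np.sin(b[2]); d=w[:2]-b[:2]; print('bar',n,np.round([c*d[0]+s_*d[1],-s_*d[0]+c*d[1]],4))
# flap
def edge(a,x,z,y):  # rotate local (x,z) about hinge by angle a outward(-x)
    return [-.1125+x*np.cos(a)-z*np.sin(a), y, .008+z*np.cos(a)+x*np.sin(a)*(-1)*(-1)*1 if 0 else .008+z*np.cos(a)+x*np.sin(a)]
for a in np.arange(0,1.5,.1):
    P=bw(b,[edge(a,-.011,.057,.0595),edge(a,-.011,.057,-.0595)])
    T=(proj('top',P)-[190,100])*2.75; S=(proj('side',P)-[240,160])*4.5
    print(round(a,1),T.round(0).tolist(),S.round(0).tolist())
for n,z,q in(('jar',.154,(211,132)),('tum',.092,(236,246))): print(n,ray('top',q,z))
np.save('b.npy',b)
E
python3 fit.py
```

```text
[0.6076451  0.11907984 0.28581024 0.0037931  0.00159259] 16.375720532745994
[ 0.2 -0.4  1.2 -0.2  0.6 -1.1  0.4 -0.6 -0.8  0.5 -1.9 -0.8 -0.4 -0.6
 -0.8 -0.5 -0.6  0.8]
bar top [-0.0294  0.0603]
bar top [-0.0305 -0.0624]
bar side [-0.0311  0.062 ]
bar side [-0.0299 -0.0199]
0.0 [[342.0, 396.0], [493.0, 354.0]] [[94.0, 297.0], [267.0, 432.0]]
0.1 [[344.0, 403.0], [494.0, 361.0]] [[84.0, 305.0], [257.0, 441.0]]
0.2 [[346.0, 410.0], [496.0, 368.0]] [[75.0, 314.0], [247.0, 451.0]]
0.3 [[347.0, 417.0], [498.0, 375.0]] [[66.0, 323.0], [238.0, 461.0]]
0.4 [[349.0, 423.0], [499.0, 381.0]] [[58.0, 333.0], [229.0, 472.0]]
0.5 [[351.0, 429.0], [500.0, 387.0]] [[50.0, 343.0], [221.0, 484.0]]
0.6 [[352.0, 435.0], [501.0, 393.0]] [[43.0, 354.0], [213.0, 496.0]]
0.7 [[353.0, 440.0], [501.0, 398.0]] [[37.0, 365.0], [206.0, 508.0]]
0.8 [[354.0, 444.0], [502.0, 402.0]] [[32.0, 376.0], [200.0, 520.0]]
0.9 [[355.0, 448.0], [502.0, 406.0]] [[28.0, 387.0], [195.0, 531.0]]
1.0 [[356.0, 451.0], [502.0, 409.0]] [[24.0, 398.0], [192.0, 543.0]]
1.1 [[356.0, 453.0], [502.0, 412.0]] [[22.0, 409.0], [189.0, 554.0]]
1.2 [[356.0, 455.0], [501.0, 413.0]] [[21.0, 419.0], [187.0, 565.0]]
1.3 [[356.0, 455.0], [500.0, 414.0]] [[21.0, 429.0], [186.0, 575.0]]
1.4 [[356.0, 455.0], [499.0, 415.0]] [[22.0, 438.0], [186.0, 585.0]]
jar [0.68422    0.34823175 0.154     ]
tum [0.46481407 0.29986452 0.092     ]
```

Bin centre is about (0.608, 0.119) with yaw 16.4°, and the flap is open about 0.3 rad. I'll find the tin position by silhouette.

```bash
cat > tin.py <<'E'
from h import *
import sys
b=np.load('b.npy')
def tinpix(n,x,zc=.0565,y0=0):
    a=np.linspace(0,2*np.pi,60,endpoint=False)
    P=[[x+.0505*np.cos(t),y0+s,zc+.0505*np.sin(t)] for s in(-.059,.059) for t in a]
    return proj(n,bw(b,P))
if __name__=='__main__':
    for n,o,k in(('top',(190,100),2.75),('side',(240,160),4.5)):
        im=cv2.imread(f'pics/{n}c.png')
        for x,col in((.02,(0,0,255)),(.035,(0,255,0)),(.05,(255,0,255))):
            h=cv2.convexHull(((tinpix(n,x)-o)*k).astype(np.int32)); cv2.polylines(im,[h],True,col,1)
        for x in(-.032,):
            for z,c in((.009,(0,255,255)),(.015,(255,255,0))):
                q=((proj(n,bw(b,[[x,-.063,z],[x,.063,z]]))-o)*k).astype(int); cv2.line(im,q[0].tolist(),q[1].tolist(),c,1)
        cv2.imwrite(f'pics/{n}ov.png',im)
E
python3 tin.py
```

```text
(no output)
```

View pics/topov.png

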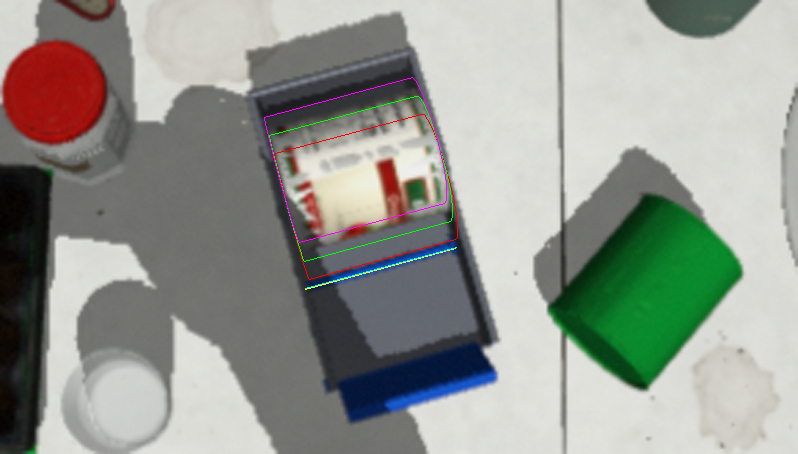

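View pics/sideov.png

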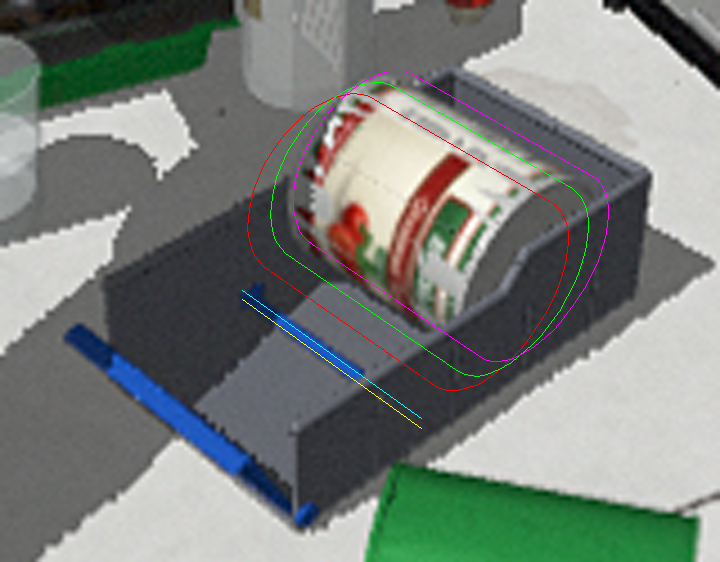

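The tin's axis is at bin x of about +0.04. Now I'll move in front of the flap, with the jaw axis turned along bin y.

Request:
step_arm:
  moves:
    - [0.1, 1.4, -3.8, 0, 0.08]
    - [0.1, 2.8, -7.6, 0, 0.16]
    - [0.1, 4.2, -11.4, 0, 0.24]
    - [0.1, 5.6, -15.2, 0, 0.3]
    - [0.1, 7, -19, 0, 0.35]

```text
time: 0.57
tcp_pos: [0.3261, 0.3782, 0.2224]
ee_rot: [[-0.0, 0.068, 0.998], [-0.0, 0.998, -0.068], [-1.0, -0.0, -0.0]]
wrist_force: [1.5, 0.5, 0.4]
finger_gap: 0.0581
```

Request:
step_arm:
  moves:
    - [0.1, 1.4, -3.8, 0, 0.08]
    - [0.1, 2.8, -7.6, 0, 0.16]
    - [0.1, 4.2, -11.4, 0, 0.24]
    - [0.1, 5.6, -15.2, 0, 0.3]
    - [0.1, 7, -19, 0, 0.358]

```text
time: 0.98
tcp_pos: [0.396, 0.1882, 0.2227]
ee_rot: [[0.0, -0.285, 0.958], [0.0, 0.958, 0.285], [-1.0, 0.0, 0.0]]
wrist_force: [0.7, 0.2, -0.1]
finger_gap: 0.0482
```

Request:
step_arm:
  moves:
    - [0.1, 1.4, -3.8, 0, 0]
    - [0.1, 2.8, -7.6, 0, 0]
    - [0.1, 4, -12, 0, 0]
    - [0.1, 4, -12, 0, 0]

```text
time: 1.32
tcp_pos: [0.4371, 0.0631, 0.2229]
ee_rot: [[0.001, -0.274, 0.962], [-0.002, 0.962, 0.274], [-1.0, -0.002, 0.0]]
wrist_force: [0.4, -0.2, 0.2]
finger_gap: 0.0485
```

```bash
cat > st.py <<'E'
from h import *
from rig import manip
def st():
    o=manip.get_obs(); b=np.load('b.npy'); p=o['tcp_pos']; d=p[:2]-b[:2]; c,s=np.cos(b[2]),np.sin(b[2]); f=o['wrist_force']
    R=o['ee_rot']
    print('t',o['time'],'w',p.round(4),'bin',np.round([c*d[0]+s*d[1],-s*d[0]+c*d[1],p[2]],4),'Fbin',np.round([c*f[0]+s*f[1],-s*f[0]+c*f[1],f[2]],2),'jaw',round(float(np.degrees(np.arctan2(R[1,1],R[0,1]))),2),'gap',round(o['finger_gap'],4))
if __name__=='__main__': st()
E
python3 st.py
```

```text
t 1.3167 w [0.4371 0.0631 0.2229] bin [-0.1794 -0.0057  0.2229] Fbin [ 0.29 -0.26  0.16] jaw 105.92 gap 0.0485
```

Request:
step_arm:
  moves:
    - [0.1, -0.2, 0.5, -4, 0.008]
    - [0.1, -0.2, 0.5, -8, 0.008]
    - [0.1, -0.2, 0.5, -12, 0.008]
    - [0.1, -0.2, 0.5, -15, 0.008]
    - [0.1, -0.2, 0.5, -17.6, 0.008]

```text
time: 1.73
tcp_pos: [0.4328, 0.0751, 0.0445]
ee_rot: [[-0.002, -0.29, 0.957], [-0.001, 0.957, 0.29], [-1.0, -0.0, -0.002]]
wrist_force: [0.9, 0.6, -0.0]
finger_gap: 0.0484
```

Request:
step_arm:
  moves:
    - [0.1, 0.5, 0.14, 0, 0]
    - [0.1, 1.0, 0.28, 0, 0]
    - [0.1, 1.5, 0.42, 0, 0]
    - [0.1, 2.0, 0.56, 0, 0]
    - [0.1, 2.4, 0.68, 0, 0]

```text
time: 2.15
tcp_pos: [0.4586, 0.0822, 0.0481]
ee_rot: [[0.001, -0.29, 0.957], [0.001, 0.957, 0.29], [-1.0, 0.0, 0.001]]
wrist_force: [-4.8, -2.1, 4.7]
finger_gap: 0.048
```

```bash
python3 - <<'E'
from st import *
st()
for n in('side','top','wrist'):
    c=manip.camera(n)['frame'][:,:,::-1]
    c={'side':c[160:285,220:400],'top':c[120:270,220:440],'wrist':c}[n]
    if n!='wrist': c=cv2.resize(c,None,fx=3.5,fy=3.5,interpolation=cv2.INTER_CUBIC)
    cv2.imwrite(f'pics/{n}1.png',c)
E
```

```text
t 2.15 w [0.4586 0.0822 0.0481] bin [-0.1534  0.0067  0.0481] Fbin [-5.22 -0.68  4.72] jaw 106.85 gap 0.048
```

View pics/side1.png

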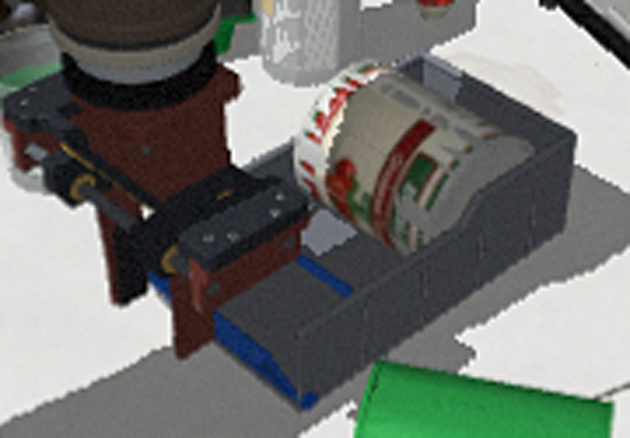

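View pics/wrist1.png

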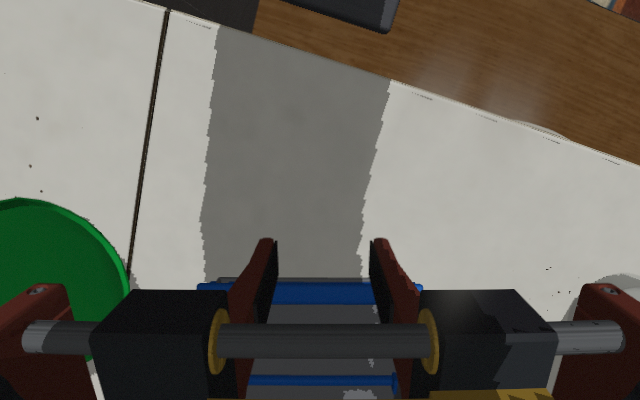

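The fingers have met the flap's lip (wrist view: lip at (310,290), bar at (320,380)), with 5 N of contact force. I'll push on.

Request:
step_arm:
  moves:
    - [0.1, 0.2, 0.06, 0, 0]
    - [0.1, 0.4, 0.12, 0, 0]
    - [0.1, 0.6, 0.18, 0, 0]
    - [0.1, 0.8, 0.24, 0, 0]

```text
time: 2.63
tcp_pos: [0.4659, 0.0844, 0.0467]
ee_rot: [[-0.0, -0.29, 0.957], [-0.0, 0.957, 0.29], [-1.0, 0.0, -0.0]]
wrist_force: [-2.9, -1.2, 2.4]
finger_gap: 0.0485
```

```bash
python3 st.py
```

```text
t 2.6333 w [0.4659 0.0844 0.0467] bin [-0.1458  0.0067  0.0467] Fbin [-3.11 -0.29  2.38] jaw 106.85 gap 0.0485
```

Request:
step_arm:
  moves:
    - [0.1, 0.2, 0.06, 0, 0]
    - [0.1, 0.4, 0.12, 0, 0]
    - [0.1, 0.6, 0.18, 0, 0]
    - [0.1, 0.8, 0.24, 0, 0]

```text
time: 2.97
tcp_pos: [0.4743, 0.087, 0.0466]
ee_rot: [[0.0, -0.29, 0.957], [0.0, 0.957, 0.29], [-1.0, -0.0, 0.0]]
wrist_force: [-2.2, -1.1, 2.0]
finger_gap: 0.0483
```

Request:
step_arm:
  moves:
    - [0.1, 0.1, 0.03, 0, 0]
    - [0.1, 0.2, 0.06, 0, 0]
    - [0.1, 0.2, 0.06, 0, 0]

```text
time: 3.22
tcp_pos: [0.4763, 0.0875, 0.0467]
ee_rot: [[0.001, -0.29, 0.957], [0.0, 0.957, 0.29], [-1.0, -0.0, 0.001]]
wrist_force: [-1.3, -0.4, 0.2]
finger_gap: 0.0484
```

Request:
step_arm:
  moves:
    - [0.1, 0.1, 0.03, 0, 0]
    - [0.1, 0.2, 0.06, 0, 0]
    - [0.1, 0.2, 0.06, 0, 0]

```text
time: 3.47
tcp_pos: [0.4781, 0.0881, 0.0467]
ee_rot: [[0.0, -0.29, 0.957], [0.0, 0.957, 0.29], [-1.0, 0.0, 0.0]]
wrist_force: [-1.1, -0.7, 2.5]
finger_gap: 0.0486
```

```bash
python3 st.py
```

```text
t 3.4667 w [0.4781 0.0881 0.0467] bin [-0.133   0.0068  0.0467] Fbin [-1.23 -0.37  2.47] jaw 106.86 gap 0.0486
```

Request:
step_arm:
  moves:
    - [0.1, 0.1, 0.03, 0, 0]
    - [0.1, 0.2, 0.06, 0, 0]
    - [0.1, 0.2, 0.06, 0, 0]

```text
time: 3.72
tcp_pos: [0.4795, 0.0885, 0.0466]
ee_rot: [[-0.001, -0.29, 0.957], [-0.0, 0.957, 0.29], [-1.0, 0.0, -0.001]]
wrist_force: [-3.3, -1.2, 2.9]
finger_gap: 0.0484
```

Request:
step_arm:
  moves:
    - [0.1, 0.1, 0.03, 0, 0]
    - [0.1, 0.2, 0.06, 0, 0]
    - [0.1, 0.2, 0.06, 0, 0]

```text
time: 3.97
tcp_pos: [0.4797, 0.0885, 0.0463]
ee_rot: [[-0.004, -0.29, 0.957], [-0.001, 0.957, 0.29], [-1.0, 0.0, -0.005]]
wrist_force: [-9.5, -2.9, 7.9]
finger_gap: 0.0488
```

```bash
python3 - <<'E'
from st import *
st()
for n in('side','top'):
    c=manip.camera(n)['frame'][:,:,::-1]
    c={'side':c[160:285,220:400],'top':c[120:270,220:440]}[n]
    c=cv2.resize(c,None,fx=3.5,fy=3.5,interpolation=cv2.INTER_CUBIC)
    cv2.imwrite(f'pics/{n}2.png',c)
E
```

```text
t 3.9667 w [0.4797 0.0885 0.0463] bin [-0.1314  0.0068  0.0463] Fbin [-9.94 -0.1   7.93] jaw 106.84 gap 0.0488
```

View pics/side2.png

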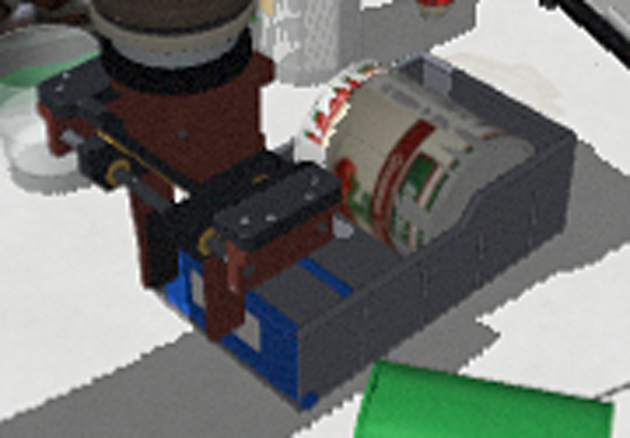

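The force rose sharply, so the stop is met and the flap is upright. I'll back off, rise and check.

Request:
step_arm:
  moves:
    - [0.1, -1, -0.3, 0, 0]
    - [0.1, -2.5, -0.7, 0, 0]
    - [0.1, -4, -1.2, 1, 0]
    - [0.1, -5, -1.5, 4, 0]
    - [0.1, -5, -1.5, 8, 0]

```text
time: 4.48
tcp_pos: [0.4282, 0.073, 0.1253]
ee_rot: [[-0.005, -0.29, 0.957], [-0.002, 0.957, 0.29], [-1.0, -0.0, -0.006]]
wrist_force: [0.9, 1.2, -0.5]
finger_gap: 0.0483
```

Request:
step_arm:
  moves:
    - [0.1, 0, 0, 3, 0]
    - [0.1, 0, 0, 3, 0]

```text
time: 4.65
tcp_pos: [0.4354, 0.075, 0.1621]
ee_rot: [[0.01, -0.29, 0.957], [0.004, 0.957, 0.29], [-1.0, 0.001, 0.011]]
wrist_force: [0.7, 0.2, -0.2]
finger_gap: 0.0486
```

```bash
python3 - <<'E'
from st import *
st()
for n in('side','top'):
    c=manip.camera(n)['frame'][:,:,::-1]
    cv2.imwrite(f'pics/{n}3f.png',c)
    c={'side':c[160:285,240:400],'top':c[100:265,190:480]}[n]
    k={'side':4.5,'top':2.75}[n]
    c=cv2.resize(c,None,fx=k,fy=k,interpolation=cv2.INTER_CUBIC)
    cv2.imwrite(f'pics/{n}3.png',c)
E
```

```text
t 4.65 w [0.4354 0.075  0.1621] bin [-0.1777  0.0063  0.1621] Fbin [ 0.78 -0.   -0.24] jaw 106.85 gap 0.0486
```

View pics/side3.png

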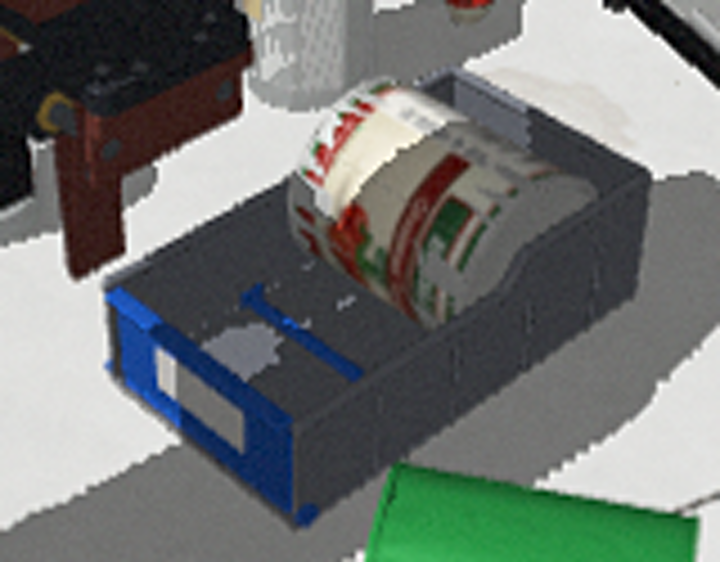

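View pics/top3.png

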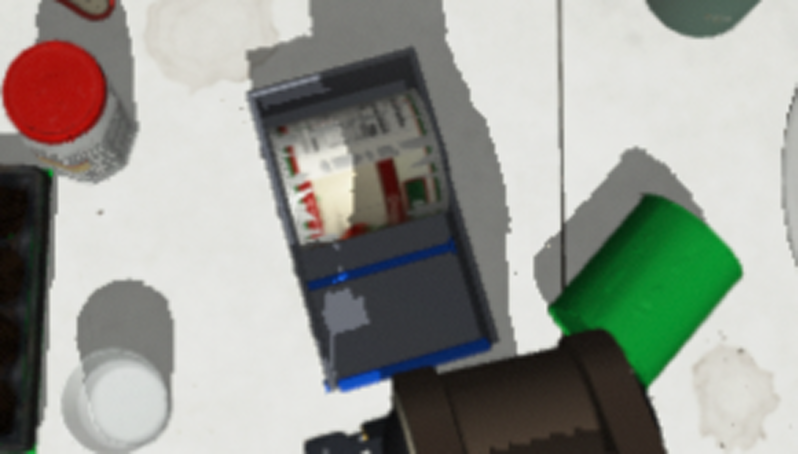

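The flap now stands closed: its lip runs (345,390)–(493,347) in the top crop. Lip, bar and finger stop all suggest my bin frame sits 2 mm too far forward, so I'll correct it. Next I'll go above the tin.

Request:
step_arm:
  moves:
    - [0.1, 3.9, 1.0, 0, 0]
    - [0.1, 7.8, 2.1, 0, 0]
    - [0.1, 11.6, 3.1, 0, 0]

```text
time: 5.0
tcp_pos: [0.5488, 0.1058, 0.1554]
ee_rot: [[-0.001, -0.291, 0.957], [0.0, 0.957, 0.291], [-1.0, 0.0, -0.0]]
wrist_force: [0.2, 0.3, 0.1]
finger_gap: 0.0483
```

Request:
step_arm:
  moves:
    - [0.1, 3.9, 1.0, 0, 0]
    - [0.1, 7.8, 2.1, 0, 0]
    - [0.1, 11.6, 3.1, 0, -0.008]
    - [0.1, 11.6, 3.1, 0, -0.008]
    - [0.1, 11.6, 3.1, 0, -0.008]

```text
time: 5.42
tcp_pos: [0.6642, 0.1365, 0.1529]
ee_rot: [[-0.003, -0.283, 0.959], [-0.002, 0.959, 0.283], [-1.0, -0.001, -0.004]]
wrist_force: [-1.7, -0.5, -0.3]
finger_gap: 0.0483
```

```bash
python3 - <<'E'
import numpy as np
b=np.load('b.npy'); b[0]+=.002*np.cos(b[2]); b[1]+=.002*np.sin(b[2]); np.save('b.npy',b)
E
python3 - <<'E'
from st import *
st()
for n in('side','wrist'):
    c=manip.camera(n)['frame'][:,:,::-1]
    if n=='side': c=cv2.resize(c[100:285,220:420],None,fx=3.2,fy=3.2,interpolation=cv2.INTER_CUBIC)
    cv2.imwrite(f'pics/{n}4.png',c)
E
```

```text
t 5.4167 w [0.6642 0.1365 0.1529] bin [0.0572 0.0008 0.1529] Fbin [-1.81 -0.03 -0.27] jaw 106.43 gap 0.0483
```

View pics/side4.png

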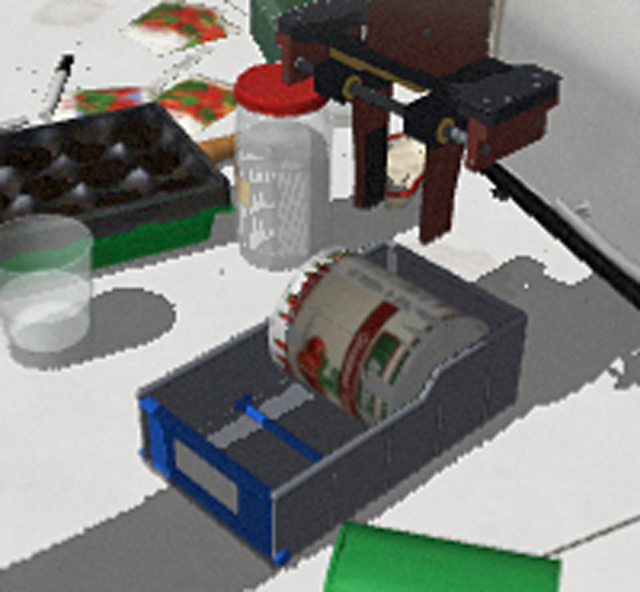

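View pics/wrist4.png

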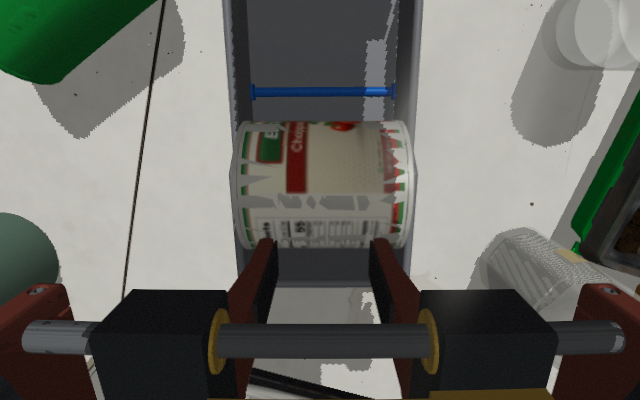

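The wrist view shows the tin spanning rows 122–248 (centred), the bar at row 91 and the fingers just behind the tin. I'll use this view to fit tin x and bar height.

```bash
cat > wr.py <<'E'
from h import *
M=np.array([[-8.50332372e-04,-2.94155652e-01,9.55757150e-01,-1.63198843e-01],[9.99999507e-01,-7.39880515e-04,6.61979791e-04,3.69783861e-04],[5.12420996e-04,9.55757242e-01,2.94156136e-01,-8.01327219e-02],[0,0,0,1]])
def setwrist(o):
    R=o['ee_rot']; CAM['wrist']=dict(f=337.3500192767538,cx=323.1112401833696,cy=200.98205021344333,k1=-0.04209552397982271,p=o['tcp_pos']+R@M[:3,3],R=R@M[:3,:3])
def tinrows(b,x,zc=.0565,r=.0505,y=.0):
    a=np.linspace(0,2*np.pi,180); q=proj('wrist',bw(b,[[x+r*np.cos(t),y,zc+r*np.sin(t)] for t in a])); return q[:,1].min(),q[:,1].max()
E
python3 - <<'E'
from wr import *
from rig import manip
setwrist(manip.get_obs()); b=np.load('b.npy')
for x in(.03,.035,.04,.045,.05): print(x,np.round(tinrows(b,x),1), np.round(tinrows(b,x,r=.048),1))
for z in(.009,.012,.015): print('bar',z,proj('wrist',bw(b,[[-.032,-.06,z],[-.032,.06,z]])).round(1).tolist())
print('backwall',proj('wrist',bw(b,[[.1125,0,.083],[.1163,0,.083]])).round(1).tolist(),proj('wrist',bw(b,[[.0,-.063,.083],[0,.063,.083]])).round(1).tolist())
E
```

```text
0.03 [103.8 234.4] [107.2 231.2]
0.035 [110.6 240.4] [114.  237.2]
0.04 [117.4 246.3] [120.7 243.1]
0.045 [124.  252.2] [127.3 248.9]
0.05 [130.6 258. ] [133.9 254.8]
bar 0.009 [[253.4, 89.6], [390.5, 89.5]]
bar 0.012 [[252.7, 89.5], [391.2, 89.5]]
bar 0.015 [[252.0, 89.4], [391.9, 89.4]]
backwall [[321.9, 280.2], [322.0, 284.4]] [[230.5, 135.4], [412.9, 135.3]]
```

Request:
step_arm:
  moves:
    - [0.1, 0.6, 0.2, -2, 0]
    - [0.1, 0.6, 0.2, -3.6, 0]
    - [0.1, 0.6, 0.2, -4.2, 0]
    - [0.1, 0.6, 0.2, -4.2, 0]

```text
time: 5.85
tcp_pos: [0.6679, 0.1377, 0.1131]
ee_rot: [[-0.003, -0.282, 0.959], [-0.001, 0.959, 0.282], [-1.0, 0.0, -0.003]]
wrist_force: [-0.7, 0.1, -0.5]
finger_gap: 0.0484
```

```bash
python3 st.py
```

```text
t 5.85 w [0.6679 0.1377 0.1131] bin [0.061  0.0008 0.1131] Fbin [-0.63  0.25 -0.54] jaw 106.39 gap 0.0484
```

Request:
step_arm:
  moves:
    - [0.1, 0.1, 0, -0.2, 0]
    - [0.1, 0.1, 0, -0.4, 0]
    - [0.1, 0.1, 0, -0.5, 0]
    - [0.1, 0.1, 0, -0.5, 0]

```text
time: 6.18
tcp_pos: [0.671, 0.1382, 0.1102]
ee_rot: [[0.001, -0.282, 0.959], [0.0, 0.959, 0.282], [-1.0, 0.0, 0.001]]
wrist_force: [0.3, 0.2, 0.8]
finger_gap: 0.048
```

Request:
step_arm:
  moves:
    - [0.1, 0, 0, -0.1, 0]
    - [0.1, 0, 0, -0.2, 0]
    - [0.1, 0, 0, -0.2, 0]

```text
time: 6.43
tcp_pos: [0.6708, 0.1382, 0.1076]
ee_rot: [[-0.0, -0.282, 0.959], [0.0, 0.959, 0.282], [-1.0, 0.0, -0.0]]
wrist_force: [0.2, -0.2, -0.3]
finger_gap: 0.0482
```

```bash
python3 st.py
```

```text
t 6.4333 w [0.6708 0.1382 0.1076] bin [0.064  0.0006 0.1076] Fbin [ 0.1  -0.28 -0.31] jaw 106.4 gap 0.0482
```

Request:
step_arm:
  moves:
    - [0.1, 0, 0, -0.1, 0]
    - [0.1, 0, 0, -0.15, 0]
    - [0.1, 0, 0, -0.15, 0]

```text
time: 6.68
tcp_pos: [0.6709, 0.1382, 0.106]
ee_rot: [[-0.0, -0.282, 0.959], [0.0, 0.959, 0.282], [-1.0, 0.0, -0.0]]
wrist_force: [0.4, -0.6, 0.7]
finger_gap: 0.0481
```

Request:
step_arm:
  moves:
    - [0.1, 0, 0, -0.1, 0]
    - [0.1, 0, 0, -0.15, 0]
    - [0.1, 0, 0, -0.15, 0]

```text
time: 6.93
tcp_pos: [0.6716, 0.1384, 0.1053]
ee_rot: [[0.002, -0.282, 0.959], [0.0, 0.959, 0.282], [-1.0, 0.0, 0.002]]
wrist_force: [0.3, 0.5, 4.1]
finger_gap: 0.0482
```

```bash
python3 st.py
```

```text
t 6.9333 w [0.6716 0.1384 0.1053] bin [0.0648 0.0005 0.1053] Fbin [0.39 0.41 4.12] jaw 106.4 gap 0.0482
```

Contact at z = 0.1055, as predicted, with 4 N. First stroke: roll towards the bar.

Request:
step_arm:
  moves:
    - [0.1, -0.38, -0.11, 0.03, 0]
    - [0.1, -0.77, -0.23, 0.06, 0]
    - [0.1, -1.15, -0.34, 0.09, 0]
    - [0.1, -1.53, -0.45, 0.11, 0]
    - [0.1, -1.92, -0.56, 0.12, 0]

```text
time: 7.35
tcp_pos: [0.6524, 0.1327, 0.1071]
ee_rot: [[0.002, -0.282, 0.959], [0.001, 0.959, 0.282], [-1.0, -0.0, 0.002]]
wrist_force: [0.3, 0.1, 8.8]
finger_gap: 0.0484
```

```bash
cat > w.py <<'E'
from wr import *
from st import st
from rig import manip
import sys
st(); setwrist(manip.get_obs())
c=manip.camera('wrist')['frame'][:,:,::-1]; cv2.imwrite(f'pics/{sys.argv[1]}.png',c)
s=manip.camera('side')['frame'][:,:,::-1]; cv2.imwrite(f'pics/{sys.argv[1]}s.png',cv2.resize(s[140:285,220:420],None,fx=3.2,fy=3.2,interpolation=cv2.INTER_CUBIC))
b=np.load('b.npy')
for x in map(float,sys.argv[2:]): print(x,np.round(tinrows(b,x),1))
E
python3 w.py w5 .03 .04
```

```text
t 7.35 w [0.6524 0.1327 0.1071] bin [0.0448 0.0004 0.1071] Fbin [0.28 0.01 8.83] jaw 106.39 gap 0.0484
0.03 [122.1 278.2]
0.04 [138.  292.1]
```

View pics/w5.png

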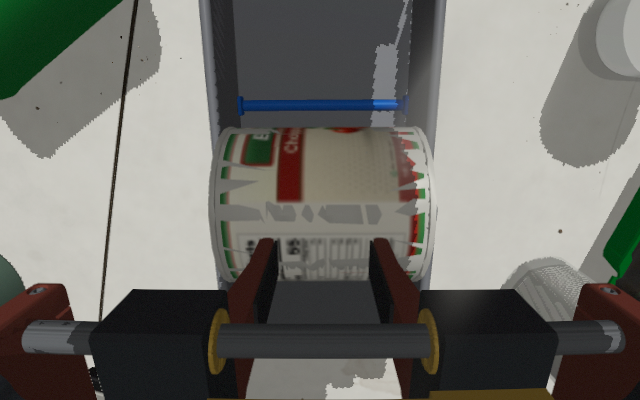

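The tin's edge rows are 126 and 281, so its axis is at about +0.032. It rolls half as far as the hand, as it should. I'll continue.

Request:
step_arm:
  moves:
    - [0.1, -0.38, -0.11, 0.02, 0]
    - [0.1, -0.77, -0.23, 0.04, 0]
    - [0.1, -1.15, -0.34, 0.05, 0]
    - [0.1, -1.53, -0.45, 0.05, 0]
    - [0.1, -1.92, -0.56, 0.05, 0]

```text
time: 7.87
tcp_pos: [0.6331, 0.1269, 0.1076]
ee_rot: [[0.002, -0.282, 0.959], [0.001, 0.959, 0.282], [-1.0, -0.0, 0.002]]
wrist_force: [0.0, -0.5, 7.7]
finger_gap: 0.0484
```

Request:
step_arm:
  moves:
    - [0.1, -0.38, -0.11, 0, 0]
    - [0.1, -0.77, -0.23, 0, 0]
    - [0.1, -1.15, -0.34, 0, 0]
    - [0.1, -1.34, -0.39, 0, 0]
    - [0.1, -1.34, -0.39, 0, 0]

```text
time: 8.28
tcp_pos: [0.6194, 0.1228, 0.1076]
ee_rot: [[0.002, -0.282, 0.959], [0.0, 0.959, 0.282], [-1.0, -0.0, 0.002]]
wrist_force: [0.1, -0.4, 8.5]
finger_gap: 0.0483
```

```bash
python3 w.py w6 .005 .01 .015 .02 .025
```

```text
t 8.2833 w [0.6194 0.1228 0.1076] bin [0.0104 0.0003 0.1076] Fbin [-0.03 -0.41  8.48] jaw 106.38 gap 0.0483
0.005 [137.  290.9]
0.01 [144.8 297.7]
0.015 [152.4 304.5]
0.02 [159.9 311.1]
0.025 [167.2 317.7]
```

View pics/w6.png

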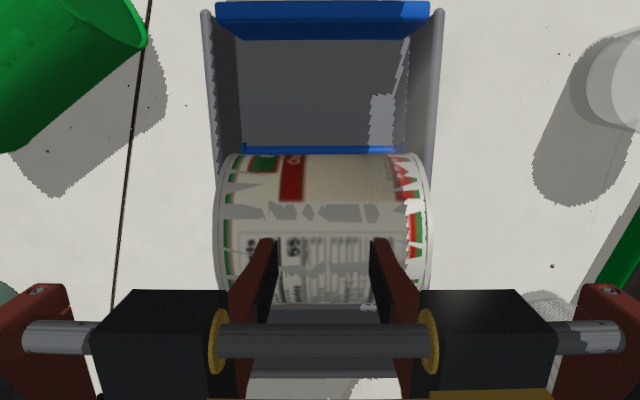

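View pics/w6s.png

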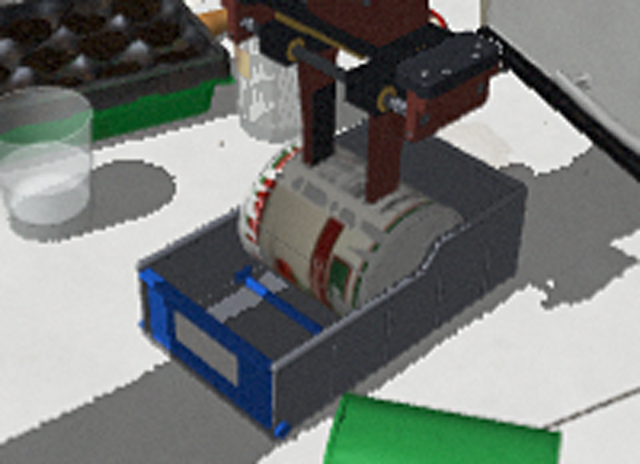

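Request:
step_arm:
  moves:
    - [0.1, -0.38, -0.11, 0, 0]
    - [0.1, -0.77, -0.23, 0, 0]
    - [0.1, -1.15, -0.34, 0, 0]
    - [0.1, -1.53, -0.45, -0.01, 0]
    - [0.1, -1.82, -0.53, -0.02, 0]

```text
time: 8.8
tcp_pos: [0.6013, 0.1175, 0.1072]
ee_rot: [[0.002, -0.282, 0.959], [0.0, 0.959, 0.282], [-1.0, -0.0, 0.002]]
wrist_force: [0.2, -1.0, 6.9]
finger_gap: 0.0483
```

Request:
step_arm:
  moves:
    - [0.1, -0.1, -0.03, 0, 0]
    - [0.1, -0.1, -0.03, 0, 0]
    - [0.1, -0.1, -0.03, 0, 0]

```text
time: 9.05
tcp_pos: [0.6003, 0.1172, 0.1072]
ee_rot: [[0.002, -0.282, 0.959], [0.0, 0.959, 0.282], [-1.0, -0.0, 0.002]]
wrist_force: [-0.7, -0.5, 8.5]
finger_gap: 0.0484
```

```bash
python3 w.py w7 0 .005 .01
```

```text
t 9.05 w [0.6003 0.1172 0.1072] bin [-0.0095  0.0003  0.1072] Fbin [-0.83 -0.29  8.47] jaw 106.38 gap 0.0484
0.0 [159.8 311.4]
0.005 [167.2 318. ]
0.01 [174.4 324.5]
```

View pics/w7.png

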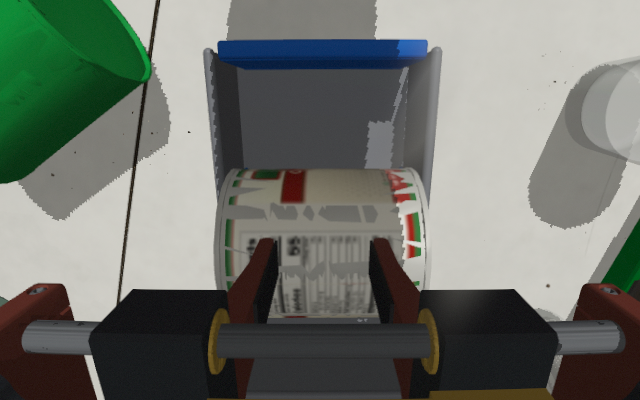

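The tin lies just before the bar (front row 168, so x is about +0.0055). I'll lift straight off and re-lay the hand behind its top for the stroke over the bar.

Request:
step_arm:
  moves:
    - [0.1, 0, 0, 0.5, 0]
    - [0.1, 0, 0, 2, 0]
    - [0.1, 2.4, 0.7, 2.5, 0]
    - [0.1, 4.75, 1.4, 2, 0]
    - [0.1, 4.75, 1.4, 0.8, 0]

```text
time: 9.57
tcp_pos: [0.6514, 0.1333, 0.1159]
ee_rot: [[0.006, -0.283, 0.959], [0.002, 0.959, 0.283], [-1.0, 0.0, 0.006]]
wrist_force: [-0.1, 0.1, -0.0]
finger_gap: 0.0481
```

Request:
step_arm:
  moves:
    - [0.1, 0, 0, -0.2, 0]
    - [0.1, 0, 0, -0.4, 0]
    - [0.1, 0, 0, -0.4, 0]

```text
time: 9.82
tcp_pos: [0.6458, 0.1309, 0.1091]
ee_rot: [[-0.003, -0.282, 0.959], [-0.001, 0.959, 0.282], [-1.0, 0.0, -0.003]]
wrist_force: [0.1, 0.0, 0.4]
finger_gap: 0.0481
```

```bash
python3 w.py w8 0 .005 .01
```

```text
t 9.8167 w [0.6458 0.1309 0.1091] bin [0.0379 0.0006 0.1091] Fbin [0.1  0.01 0.38] jaw 106.38 gap 0.0481
0.0 [ 83.6 243.9]
0.005 [ 92.2 251.1]
0.01 [100.7 258.3]
```

View pics/w8.png

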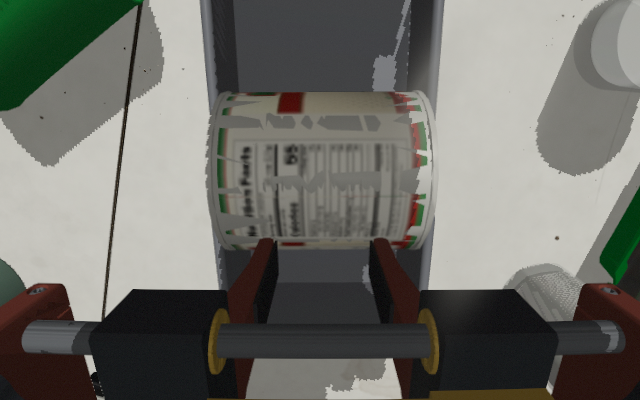

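View pics/w8s.png

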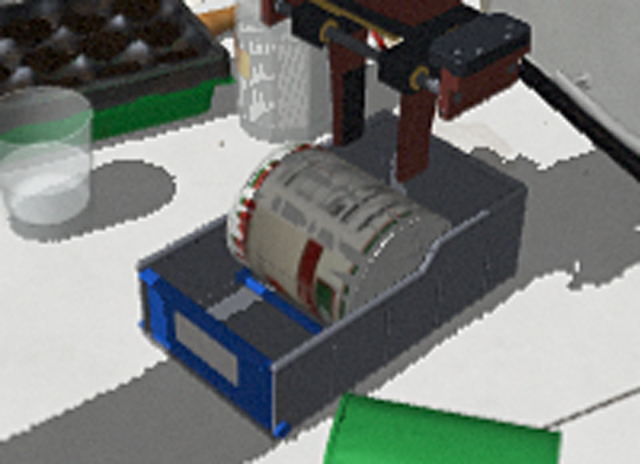

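Request:
step_arm:
  moves:
    - [0.1, 0, 0, -0.2, 0]
    - [0.1, 0, 0, -0.4, 0]
    - [0.1, 0, 0, -0.6, 0]
    - [0.1, 0, 0, -0.6, 0]
    - [0.1, 0, 0, -0.6, 0]

```text
time: 10.33
tcp_pos: [0.6473, 0.1315, 0.104]
ee_rot: [[-0.0, -0.282, 0.959], [-0.0, 0.959, 0.282], [-1.0, 0.0, -0.0]]
wrist_force: [-0.4, 0.2, 0.1]
finger_gap: 0.0482
```

Request:
step_arm:
  moves:
    - [0.1, 0, 0, -0.1, 0]
    - [0.1, 0, 0, -0.15, 0]
    - [0.1, 0, 0, -0.15, 0]

```text
time: 10.58
tcp_pos: [0.6473, 0.1315, 0.1026]
ee_rot: [[-0.0, -0.282, 0.959], [-0.0, 0.959, 0.282], [-1.0, -0.0, -0.0]]
wrist_force: [-1.2, -0.4, -0.2]
finger_gap: 0.0481
```

```bash
python3 st.py
```

```text
t 10.5833 w [0.6473 0.1315 0.1026] bin [0.0396 0.0007 0.1026] Fbin [-1.23 -0.07 -0.22] jaw 106.4 gap 0.0481
```

Request:
step_arm:
  moves:
    - [0.1, 0, 0, -0.1, 0]
    - [0.1, 0, 0, -0.2, 0]
    - [0.1, 0, 0, -0.2, 0]

```text
time: 10.83
tcp_pos: [0.6473, 0.1315, 0.1004]
ee_rot: [[-0.0, -0.282, 0.959], [-0.0, 0.959, 0.282], [-1.0, 0.0, -0.0]]
wrist_force: [0.1, -0.4, -0.1]
finger_gap: 0.0482
```

Request:
step_arm:
  moves:
    - [0.1, 0, 0, -0.05, 0]
    - [0.1, 0, 0, -0.1, 0]
    - [0.1, 0, 0, -0.1, 0]

```text
time: 11.08
tcp_pos: [0.6476, 0.1316, 0.0998]
ee_rot: [[0.0, -0.282, 0.959], [0.0, 0.959, 0.282], [-1.0, 0.0, 0.0]]
wrist_force: [0.2, 0.7, 1.4]
finger_gap: 0.0487
```

```bash
python3 st.py
```

```text
t 11.0833 w [0.6476 0.1316 0.0998] bin [0.0399 0.0007 0.0998] Fbin [0.39 0.6  1.42] jaw 106.4 gap 0.0487
```

Request:
step_arm:
  moves:
    - [0.1, -0.2, -0.06, 0, 0]
    - [0.1, -0.38, -0.11, 0.02, 0]
    - [0.1, -0.58, -0.17, 0.06, 0]
    - [0.1, -0.77, -0.23, 0.1, 0]

```text
time: 11.42
tcp_pos: [0.64, 0.1293, 0.1013]
ee_rot: [[0.001, -0.282, 0.959], [0.0, 0.959, 0.282], [-1.0, 0.0, 0.001]]
wrist_force: [1.9, -0.1, 4.4]
finger_gap: 0.0481
```

```bash
python3 w.py w9 -.005 0 .005
```

```text
t 11.4167 w [0.64   0.1293 0.1013] bin [0.032  0.0007 0.1013] Fbin [ 1.75 -0.66  4.4 ] jaw 106.4 gap 0.0481
-0.005 [ 84.5 250.5]
0.0 [ 93.4 258. ]
0.005 [102.1 265.4]
```

View pics/w9.png

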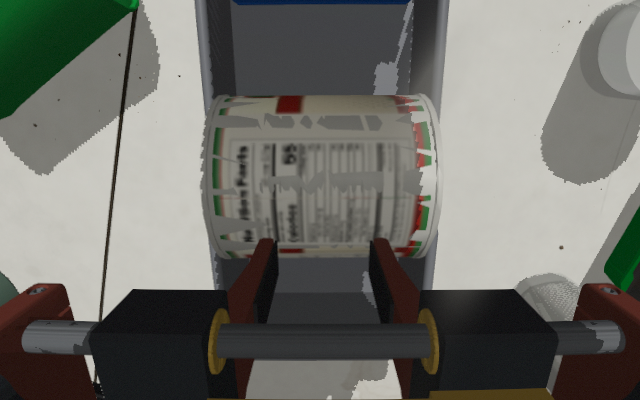

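Request:
step_arm:
  moves:
    - [0.1, -0.19, -0.06, 0.03, 0]
    - [0.1, -0.38, -0.11, 0.07, 0]

```text
time: 11.68
tcp_pos: [0.6364, 0.1282, 0.1021]
ee_rot: [[0.002, -0.282, 0.959], [0.001, 0.959, 0.282], [-1.0, 0.0, 0.002]]
wrist_force: [0.2, 0.3, 6.6]
finger_gap: 0.0485
```

Request:
step_arm:
  moves:
    - [0.1, -0.19, -0.06, 0.03, 0]
    - [0.1, -0.38, -0.11, 0.07, 0]

```text
time: 11.85
tcp_pos: [0.6327, 0.1271, 0.1029]
ee_rot: [[0.002, -0.282, 0.959], [0.001, 0.959, 0.282], [-1.0, -0.0, 0.002]]
wrist_force: [1.4, 1.1, 6.3]
finger_gap: 0.0484
```

```bash
python3 st.py
```

```text
t 11.85 w [0.6327 0.1271 0.1029] bin [0.0243 0.0007 0.1029] Fbin [1.7  0.64 6.34] jaw 106.4 gap 0.0484
```

Request:
step_arm:
  moves:
    - [0.1, -0.19, -0.06, 0.03, 0]
    - [0.1, -0.38, -0.11, 0.06, 0]

```text
time: 12.02
tcp_pos: [0.6289, 0.1261, 0.1037]
ee_rot: [[0.002, -0.282, 0.959], [0.001, 0.959, 0.282], [-1.0, 0.0, 0.002]]
wrist_force: [2.1, 0.6, 7.2]
finger_gap: 0.0485
```

Request:
step_arm:
  moves:
    - [0.1, -0.19, -0.06, 0.03, 0]
    - [0.1, -0.38, -0.11, 0.06, 0]

```text
time: 12.18
tcp_pos: [0.6254, 0.125, 0.1044]
ee_rot: [[0.003, -0.282, 0.959], [0.001, 0.959, 0.282], [-1.0, -0.0, 0.003]]
wrist_force: [4.0, 0.7, 6.3]
finger_gap: 0.0485
```

```bash
python3 w.py w10 -.015 -.01 -.005 0
```

```text
t 12.1833 w [0.6254 0.125  0.1044] bin [0.0167 0.0006 0.1044] Fbin [ 4.06 -0.45  6.27] jaw 106.4 gap 0.0485
-0.015 [ 93.7 256. ]
-0.01 [102.3 263.3]
-0.005 [110.8 270.5]
0.0 [119.1 277.6]
```

View pics/w10.png

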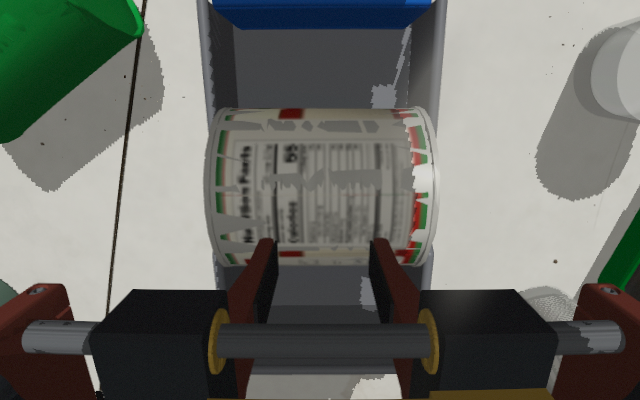

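The tin is meeting the bar at x of about -0.0065 (front row 108), with horizontal force up to 4 N. Now I climb in small steps, following the rise.

Request:
step_arm:
  moves:
    - [0.1, -0.19, -0.06, 0.05, 0]
    - [0.1, -0.38, -0.11, 0.11, 0]

```text
time: 12.45
tcp_pos: [0.6223, 0.1241, 0.1056]
ee_rot: [[0.004, -0.282, 0.959], [0.001, 0.959, 0.282], [-1.0, -0.0, 0.004]]
wrist_force: [3.7, 0.3, 6.5]
finger_gap: 0.048
```

Request:
step_arm:
  moves:
    - [0.1, -0.19, -0.06, 0.06, 0]
    - [0.1, -0.38, -0.11, 0.13, 0]

```text
time: 12.62
tcp_pos: [0.6185, 0.1229, 0.1071]
ee_rot: [[0.004, -0.282, 0.959], [0.001, 0.959, 0.282], [-1.0, -0.0, 0.004]]
wrist_force: [3.4, 1.2, 7.2]
finger_gap: 0.0482
```

```bash
python3 w.py w11 -.015 -.01 -.005
```

```text
t 12.6167 w [0.6185 0.1229 0.1071] bin [0.0095 0.0006 0.1071] Fbin [3.66 0.22 7.21] jaw 106.4 gap 0.0482
-0.015 [105.9 264.4]
-0.01 [114.2 271.5]
-0.005 [122.4 278.5]
```

View pics/w11.png

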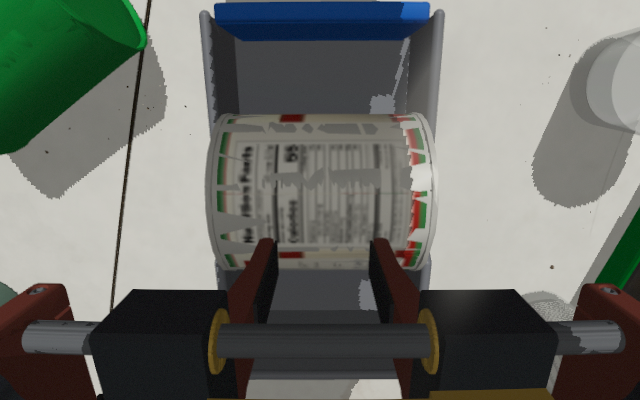

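The tin climbs without slipping and the force is steady at about 8 N. I'll carry on.

Request:
step_arm:
  moves:
    - [0.1, -0.19, -0.06, 0.06, 0]
    - [0.1, -0.38, -0.11, 0.12, 0]

```text
time: 12.88
tcp_pos: [0.6147, 0.1218, 0.1082]
ee_rot: [[0.004, -0.282, 0.959], [0.001, 0.959, 0.282], [-1.0, -0.0, 0.004]]
wrist_force: [2.4, 0.9, 6.9]
finger_gap: 0.0484
```

Request:
step_arm:
  moves:
    - [0.1, -0.19, -0.06, 0.05, 0]
    - [0.1, -0.38, -0.11, 0.1, 0]

```text
time: 13.05
tcp_pos: [0.6107, 0.1206, 0.1092]
ee_rot: [[0.004, -0.282, 0.959], [0.001, 0.959, 0.282], [-1.0, -0.0, 0.004]]
wrist_force: [2.7, 0.3, 8.2]
finger_gap: 0.0483
```

Request:
step_arm:
  moves:
    - [0.1, -0.19, -0.06, 0.04, 0]
    - [0.1, -0.38, -0.11, 0.09, 0]

```text
time: 13.22
tcp_pos: [0.6068, 0.1194, 0.1101]
ee_rot: [[0.003, -0.282, 0.959], [0.001, 0.959, 0.282], [-1.0, -0.0, 0.004]]
wrist_force: [2.6, -0.1, 7.7]
finger_gap: 0.0482
```

```bash
python3 st.py
```

```text
t 13.2167 w [0.6068 0.1194 0.1101] bin [-0.0027  0.0006  0.1101] Fbin [ 2.42 -0.85  7.73] jaw 106.4 gap 0.0482
```

Request:
step_arm:
  moves:
    - [0.1, -0.19, -0.06, 0.04, 0]
    - [0.1, -0.38, -0.11, 0.07, 0]

```text
time: 13.38
tcp_pos: [0.6029, 0.1183, 0.1108]
ee_rot: [[0.003, -0.282, 0.959], [0.001, 0.959, 0.282], [-1.0, -0.0, 0.003]]
wrist_force: [2.6, 0.7, 7.4]
finger_gap: 0.0483
```

Request:
step_arm:
  moves:
    - [0.1, -0.19, -0.06, 0.03, 0]
    - [0.1, -0.38, -0.11, 0.06, 0]

```text
time: 13.55
tcp_pos: [0.599, 0.1171, 0.1114]
ee_rot: [[0.003, -0.282, 0.959], [0.001, 0.959, 0.282], [-1.0, -0.0, 0.003]]
wrist_force: [1.7, -1.1, 8.8]
finger_gap: 0.0477
```

Request:
step_arm:
  moves:
    - [0.1, -0.19, -0.06, 0.03, 0]
    - [0.1, -0.38, -0.11, 0.05, 0]

```text
time: 13.72
tcp_pos: [0.595, 0.1159, 0.1117]
ee_rot: [[0.003, -0.282, 0.959], [0.0, 0.959, 0.282], [-1.0, -0.0, 0.003]]
wrist_force: [0.7, 0.0, 8.4]
finger_gap: 0.0482
```

```bash
python3 w.py w12 -.03 -.025 -.02 -.015
```

```text
t 13.7167 w [0.595  0.1159 0.1117] bin [-0.0151  0.0005  0.1117] Fbin [ 0.66 -0.19  8.41] jaw 106.39 gap 0.0482
-0.03 [121.3 274.3]
-0.025 [129.1 281.1]
-0.02 [136.9 287.9]
-0.015 [144.5 294.6]
```

View pics/w12.png

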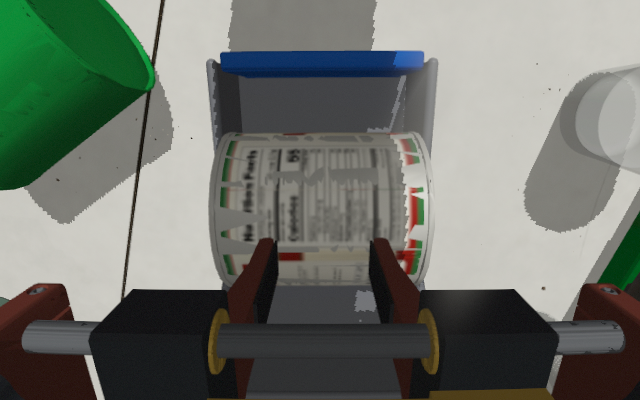

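View pics/w12s.png

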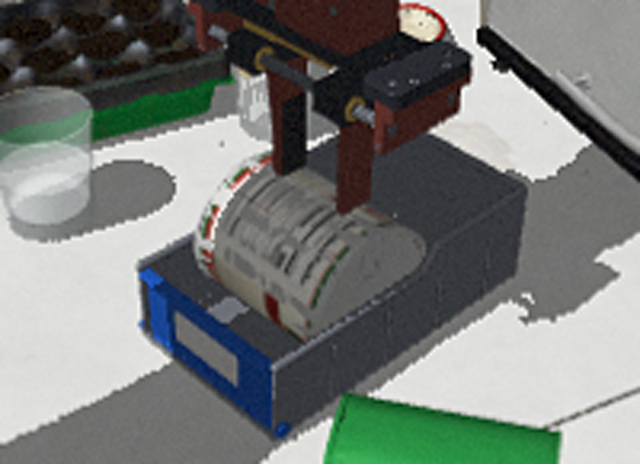

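The tin is at x of about -0.022 and the hand at -0.015, with the crest about 5.5 mm. I'll go on over the crest.

Request:
step_arm:
  moves:
    - [0.1, -0.19, -0.06, 0.02, 0]
    - [0.1, -0.38, -0.11, 0.03, 0]

```text
time: 13.98
tcp_pos: [0.5911, 0.1148, 0.112]
ee_rot: [[0.002, -0.282, 0.959], [0.0, 0.959, 0.282], [-1.0, -0.0, 0.002]]
wrist_force: [1.0, -0.9, 9.5]
finger_gap: 0.0483
```

Request:
step_arm:
  moves:
    - [0.1, -0.19, -0.06, 0.01, 0]
    - [0.1, -0.38, -0.11, 0.02, 0]

```text
time: 14.15
tcp_pos: [0.5871, 0.1136, 0.1122]
ee_rot: [[0.002, -0.282, 0.959], [0.0, 0.959, 0.282], [-1.0, -0.0, 0.002]]
wrist_force: [0.4, -1.6, 8.6]
finger_gap: 0.0485
```

Request:
step_arm:
  moves:
    - [0.1, -0.19, -0.06, 0.01, 0]
    - [0.1, -0.38, -0.11, 0.01, 0]

```text
time: 14.32
tcp_pos: [0.5831, 0.1123, 0.1122]
ee_rot: [[0.002, -0.282, 0.959], [0.0, 0.959, 0.282], [-1.0, -0.0, 0.002]]
wrist_force: [-0.1, -1.0, 7.9]
finger_gap: 0.0483
```

```bash
python3 w.py w13 -.035 -.03 -.025 -.02
```

```text
t 14.3167 w [0.5831 0.1123 0.1122] bin [-0.0274  0.0004  0.1122] Fbin [-0.37 -0.97  7.85] jaw 106.38 gap 0.0483
-0.035 [132.8 284.1]
-0.03 [140.5 290.8]
-0.025 [148.  297.4]
-0.02 [155.4 304. ]
```

View pics/w13.png

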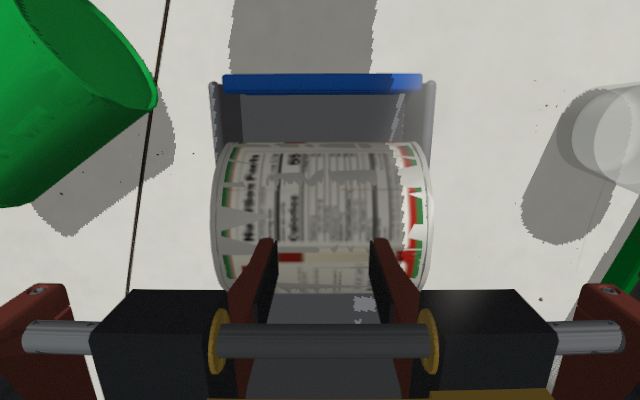

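We're at the crest: the horizontal force has crossed zero. Now the descent, with the hand kept on the tin.

Request:
step_arm:
  moves:
    - [0.1, -0.19, -0.06, 0, 0]
    - [0.1, -0.38, -0.11, 0, 0]

```text
time: 14.58
tcp_pos: [0.5793, 0.1112, 0.1121]
ee_rot: [[0.001, -0.282, 0.959], [0.0, 0.959, 0.282], [-1.0, -0.0, 0.001]]
wrist_force: [0.7, -1.1, 8.6]
finger_gap: 0.0485
```

Request:
step_arm:
  moves:
    - [0.1, -0.19, -0.06, 0, 0]
    - [0.1, -0.38, -0.11, -0.01, 0]

```text
time: 14.75
tcp_pos: [0.5753, 0.1101, 0.112]
ee_rot: [[0.001, -0.282, 0.959], [0.0, 0.959, 0.282], [-1.0, -0.0, 0.001]]
wrist_force: [-1.3, -1.4, 7.9]
finger_gap: 0.0482
```

Request:
step_arm:
  moves:
    - [0.1, -0.19, -0.06, -0.01, 0]
    - [0.1, -0.38, -0.11, -0.02, 0]

```text
time: 14.92
tcp_pos: [0.5715, 0.1089, 0.1117]
ee_rot: [[0.001, -0.282, 0.959], [-0.0, 0.959, 0.282], [-1.0, -0.0, 0.001]]
wrist_force: [-0.1, -1.6, 9.1]
finger_gap: 0.048
```

```bash
python3 w.py w14 -.045 -.04 -.035 -.03
```

```text
t 14.9167 w [0.5715 0.1089 0.1117] bin [-0.0396  0.0005  0.1117] Fbin [-0.5  -1.47  9.15] jaw 106.37 gap 0.048
-0.045 [136.3 287.3]
-0.04 [143.9 294.1]
-0.035 [151.4 300.7]
-0.03 [158.8 307.3]
```

View pics/w14.png

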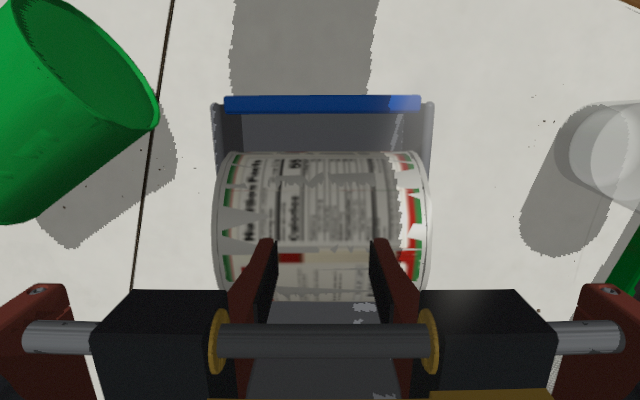

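Request:
step_arm:
  moves:
    - [0.1, -0.19, -0.06, -0.01, 0]
    - [0.1, -0.38, -0.11, -0.02, 0]

```text
time: 15.18
tcp_pos: [0.5676, 0.1077, 0.1115]
ee_rot: [[0.001, -0.282, 0.959], [-0.0, 0.959, 0.282], [-1.0, -0.0, 0.001]]
wrist_force: [-1.1, -1.9, 7.3]
finger_gap: 0.0485
```

Request:
step_arm:
  moves:
    - [0.1, -0.19, -0.06, -0.01, 0]
    - [0.1, -0.38, -0.11, -0.03, 0]

```text
time: 15.35
tcp_pos: [0.5636, 0.1066, 0.1111]
ee_rot: [[0.0, -0.282, 0.959], [-0.0, 0.959, 0.282], [-1.0, -0.0, 0.0]]
wrist_force: [-0.7, -2.0, 8.8]
finger_gap: 0.048
```

Request:
step_arm:
  moves:
    - [0.1, -0.19, -0.06, -0.02, 0]
    - [0.1, -0.38, -0.11, -0.04, 0]

```text
time: 15.52
tcp_pos: [0.5596, 0.1054, 0.1106]
ee_rot: [[0.0, -0.282, 0.959], [-0.0, 0.959, 0.282], [-1.0, -0.0, -0.0]]
wrist_force: [-1.0, -0.9, 7.9]
finger_gap: 0.0482
```

```bash
python3 w.py w15 -.05 -.045 -.04 -.035
```

```text
t 15.5167 w [0.5596 0.1054 0.1106] bin [-0.052   0.0004  0.1106] Fbin [-1.24 -0.59  7.87] jaw 106.37 gap 0.0482
-0.05 [147.8 298.3]
-0.045 [155.3 304.9]
-0.04 [162.6 311.5]
-0.035 [169.8 318. ]
```

View pics/w15.png

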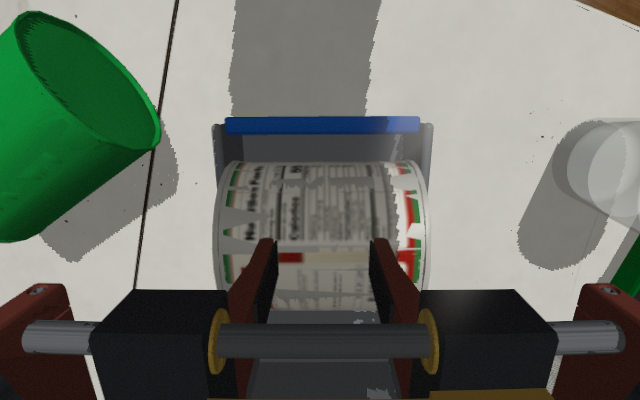

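Request:
step_arm:
  moves:
    - [0.1, -0.19, -0.06, -0.02, 0]
    - [0.1, -0.38, -0.11, -0.05, 0]

```text
time: 15.78
tcp_pos: [0.5557, 0.1042, 0.1099]
ee_rot: [[-0.0, -0.282, 0.959], [-0.001, 0.959, 0.282], [-1.0, -0.0, -0.0]]
wrist_force: [-1.9, -2.0, 7.5]
finger_gap: 0.0483
```

Request:
step_arm:
  moves:
    - [0.1, -0.19, -0.06, -0.03, 0]
    - [0.1, -0.38, -0.11, -0.06, 0]

```text
time: 15.95
tcp_pos: [0.5515, 0.103, 0.1091]
ee_rot: [[-0.001, -0.282, 0.959], [-0.001, 0.959, 0.282], [-1.0, -0.0, -0.001]]
wrist_force: [-2.2, -2.6, 6.2]
finger_gap: 0.0483
```

```bash
python3 w.py w16 -.055 -.05 -.045 -.04 -.035
```

```text
t 15.95 w [0.5515 0.103  0.1091] bin [-0.0604  0.0004  0.1091] Fbin [-2.89 -1.89  6.24] jaw 106.37 gap 0.0483
-0.055 [153.4 304.3]
-0.05 [160.8 310.9]
-0.045 [168.1 317.5]
-0.04 [175.2 323.9]
-0.035 [182.3 330.3]
```

View pics/w16.png

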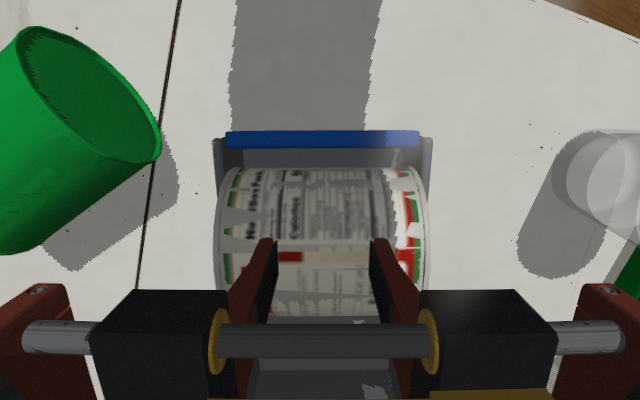

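Request:
step_arm:
  moves:
    - [0.1, -0.17, -0.05, -0.05, 0]
    - [0.1, -0.34, -0.1, -0.1, 0]

```text
time: 16.22
tcp_pos: [0.5481, 0.102, 0.1082]
ee_rot: [[-0.001, -0.282, 0.959], [-0.001, 0.959, 0.282], [-1.0, -0.0, -0.001]]
wrist_force: [-2.6, -1.7, 8.8]
finger_gap: 0.0482
```

Request:
step_arm:
  moves:
    - [0.1, -0.17, -0.05, -0.05, 0]
    - [0.1, -0.34, -0.1, -0.1, 0]

```text
time: 16.38
tcp_pos: [0.5444, 0.1009, 0.1071]
ee_rot: [[-0.002, -0.282, 0.959], [-0.001, 0.959, 0.282], [-1.0, -0.0, -0.002]]
wrist_force: [-3.3, -2.2, 7.6]
finger_gap: 0.0483
```

```bash
python3 w.py w17 -.06 -.055 -.05 -.045
```

```text
t 16.3833 w [0.5444 0.1009 0.1071] bin [-0.0678  0.0004  0.1071] Fbin [-3.75 -1.22  7.64] jaw 106.36 gap 0.0483
-0.06 [157.5 309.3]
-0.055 [164.9 316. ]
-0.05 [172.2 322.5]
-0.045 [179.3 329. ]
```

View pics/w17.png

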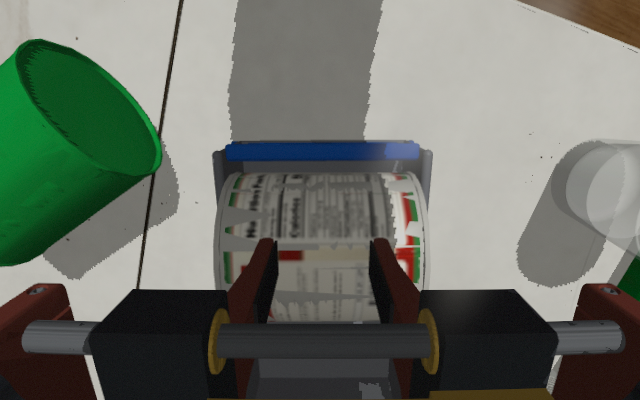

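Request:
step_arm:
  moves:
    - [0.1, -0.14, -0.04, -0.05, 0]
    - [0.1, -0.28, -0.08, -0.1, 0]

```text
time: 16.65
tcp_pos: [0.5425, 0.1003, 0.1065]
ee_rot: [[0.0, -0.282, 0.959], [-0.0, 0.959, 0.282], [-1.0, -0.0, 0.0]]
wrist_force: [0.8, -0.7, 10.5]
finger_gap: 0.0486
```

Request:
step_arm:
  moves:
    - [0.1, -0.14, -0.04, -0.05, 0]
    - [0.1, -0.28, -0.08, -0.11, 0]

```text
time: 16.82
tcp_pos: [0.5408, 0.0998, 0.1061]
ee_rot: [[0.002, -0.282, 0.96], [0.0, 0.96, 0.282], [-1.0, -0.0, 0.002]]
wrist_force: [-0.1, -1.6, 16.0]
finger_gap: 0.0483
```

```bash
python3 w.py w18 -.065 -.06 -.055 -.05
```

```text
t 16.8167 w [0.5408 0.0998 0.1061] bin [-0.0716  0.0003  0.1061] Fbin [-0.53 -1.53 15.97] jaw 106.36 gap 0.0483
-0.065 [155.7 308.4]
-0.06 [163.1 315.1]
-0.055 [170.5 321.6]
-0.05 [177.7 328.2]
```

View pics/w18.png

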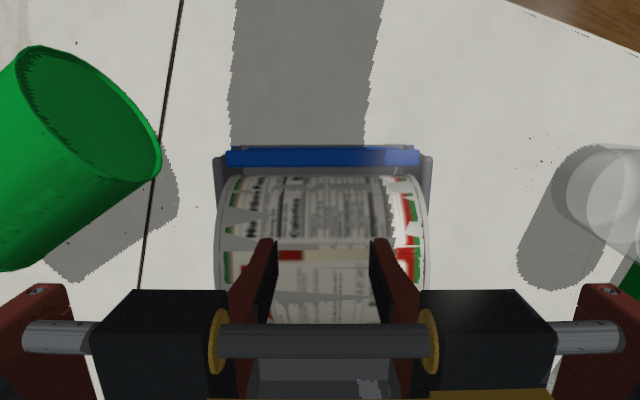

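View pics/w18s.png

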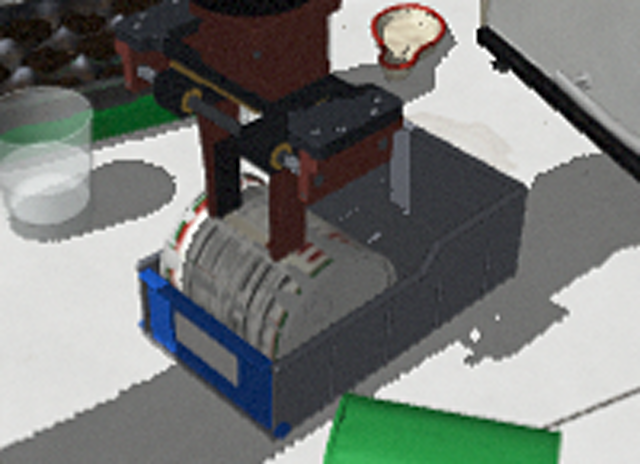

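The normal force jumped to 16 N as the hand went down, so the tin has reached the floor (hand height also fits). I'll ease the pressure.

Request:
step_arm:
  moves:
    - [0.1, 0, 0, 0.08, 0]
    - [0.1, 0, 0, 0.15, 0]
    - [0.1, 0, 0, 0.2, 0]

```text
time: 17.17
tcp_pos: [0.5395, 0.0998, 0.1068]
ee_rot: [[-0.0, -0.282, 0.959], [-0.0, 0.959, 0.282], [-1.0, -0.0, -0.0]]
wrist_force: [-0.4, -0.6, 1.8]
finger_gap: 0.048
```

```bash
python3 st.py
```

```text
t 17.1667 w [0.5395 0.0998 0.1068] bin [-0.0728  0.0007  0.1068] Fbin [-0.58 -0.43  1.8 ] jaw 106.37 gap 0.048
```

Request:
step_arm:
  moves:
    - [0.1, 0, 0, 0.1, 0]
    - [0.1, 0, 0, 0.3, 0]
    - [0.1, 0, 0, 1.0, 0]
    - [0.1, 0, 0, 3.5, 0]
    - [0.1, 0, 0, 7, 0]

```text
time: 17.58
tcp_pos: [0.5377, 0.1001, 0.1753]
ee_rot: [[-0.006, -0.283, 0.959], [-0.002, 0.959, 0.283], [-1.0, -0.0, -0.006]]
wrist_force: [0.7, 0.9, 0.2]
finger_gap: 0.0484
```

Request:
step_arm:
  moves:
    - [0.1, 2, 0.6, 3, 0]
    - [0.1, 5, 1.5, 5, 0]
    - [0.1, 5, 1.5, 5, 0]
    - [0.1, 5, 1.5, 5, 0]

```text
time: 17.92
tcp_pos: [0.591, 0.116, 0.2278]
ee_rot: [[0.002, -0.283, 0.959], [0.001, 0.959, 0.283], [-1.0, -0.0, 0.002]]
wrist_force: [-1.5, -0.1, -1.4]
finger_gap: 0.0482
```

```bash
python3 - <<'E'
from wr import *
from st import st
from rig import manip
st(); setwrist(manip.get_obs())
cv2.imwrite('pics/w19.png',manip.camera('wrist')['frame'][:,:,::-1])
b=np.load('b.npy')
for x in(-.065,-.06,-.055,-.05): print(x,np.round(tinrows(b,x),1))
print('bar',proj('wrist',bw(b,[[-.032,0,.012]])),'flap edge',proj('wrist',bw(b,[[-.1235,0,.065],[-.1185,0,.065]])))
s=manip.camera('side')['frame'][:,:,::-1]; cv2.imwrite('pics/s19.png',cv2.resize(s[160:285,240:400],None,fx=4.5,fy=4.5,interpolation=cv2.INTER_CUBIC))
s=manip.camera('top')['frame'][:,:,::-1]; cv2.imwrite('pics/t19.png',cv2.resize(s[100:265,190:480],None,fx=2.75,fy=2.75,interpolation=cv2.INTER_CUBIC))
E
```

```text
t 17.9167 w [0.591  0.116  0.2278] bin [-0.0188  0.0017  0.2278] Fbin [-1.44  0.29 -1.4 ] jaw 106.44 gap 0.0482
-0.065 [ 78.8 184.9]
-0.06 [ 84.4 189.8]
-0.055 [ 90.  194.7]
-0.05 [ 95.5 199.5]
bar [[321.01167296 158.66658042]] flap edge [[320.59621412  69.11766929]
 [320.60385481  74.92405818]]
```

View pics/w19.png

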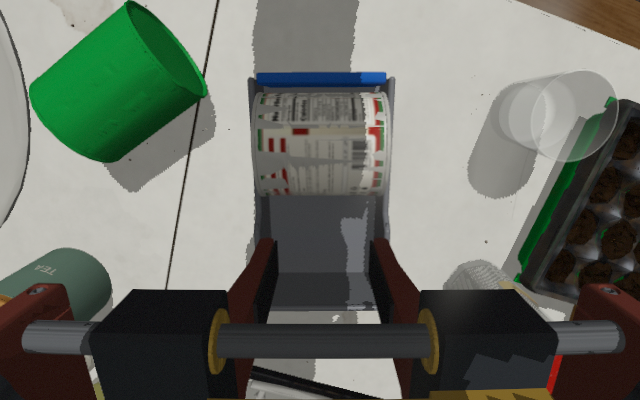

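View pics/s19.png

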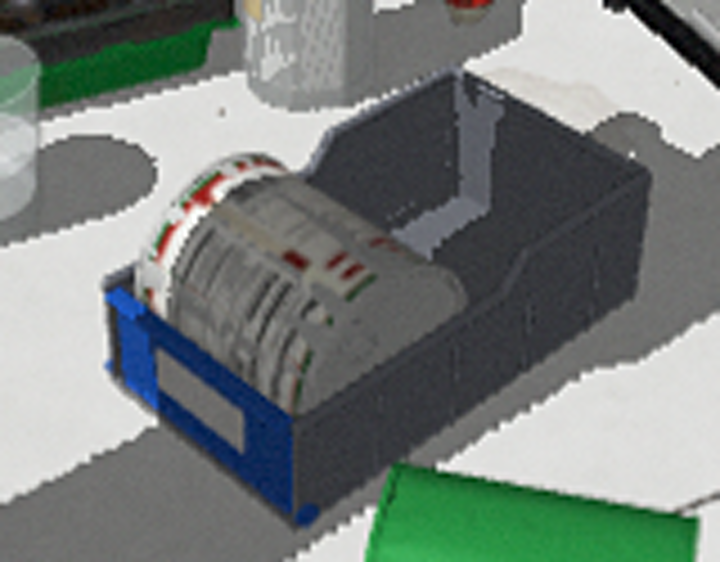

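The tin rests in the front bay: wrist rows 93 and 195 put its axis at about -0.054. The flap is upright, with the same outline as when I closed it. I'll check for stillness before handing in.

Request:
step_arm:
  moves:
    - [0.1, 0, 0, 0, 0]
    - [0.1, 0, 0, 0, 0]
    - [0.1, 0, 0, 0, 0]
    - [0.1, 0, 0, 0, 0]
    - [0.1, 0, 0, 0, 0]

```text
time: 18.48
tcp_pos: [0.5897, 0.1153, 0.2267]
ee_rot: [[-0.0, -0.282, 0.959], [-0.0, 0.959, 0.282], [-1.0, 0.0, -0.0]]
wrist_force: [0.5, 0.7, 0.6]
finger_gap: 0.0485
```

```bash
python3 - <<'E'
from st import *
st(); a=cv2.imread('pics/s19.png')
s=manip.camera('side')['frame'][:,:,::-1]; s=cv2.resize(s[160:285,240:400],None,fx=4.5,fy=4.5,interpolation=cv2.INTER_CUBIC)
d=cv2.absdiff(a,s).max(2)[130:530,90:480]; print('side change bin area',d.mean(), (d>40).mean())
c=cv2.imread('pics/side3.png'); d=cv2.absdiff(c,s).max(2)[420:530,150:300]; print('flap vs closed', d.mean(),(d>40).mean())
f0=cv2.imread('pics/top0.png'); t=manip.camera('top')['frame'][:,:,::-1]; cv2.imwrite('pics/t20.png',t)
E
```

```text
t 18.4833 w [0.5897 0.1153 0.2267] bin [-0.0203  0.0014  0.2267] Fbin [0.66 0.55 0.58] jaw 106.4 gap 0.0485
side change bin area 3.008371794871795 0.00021153846153846155
flap vs closed 9.484 0.053454545454545456
```

View pics/t20.png

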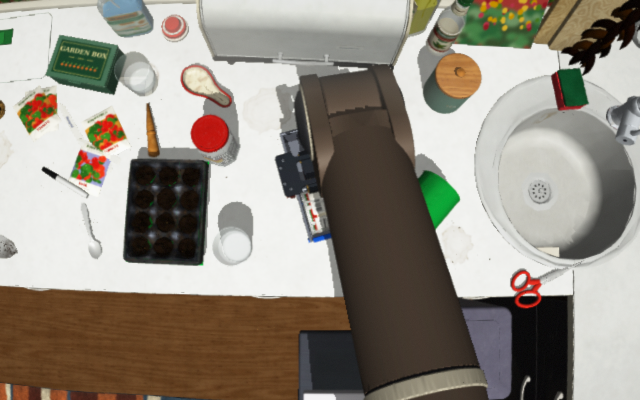

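The jar (211,132) and tumbler (234,243) are where they were, nothing is moving, and the arm is clear. Handing in.

```bash
python3 -c "
from rig import manip
print(manip.close_job())"
```

```text
the job is handed in; nothing more can be done
None
```

I closed the flap and rolled the tin over the bar into the front bay, then handed the job in at about 18.5 s. No verdict was reported.

- **Flap:** I pushed it shut with the fingertips until the force showed it had met its stop. In the last pictures it stood upright, and its lip and corners were where they had been just after closing.
- **Rolling:** I used two strokes with the fingertips on top of the tin. The first brought it to just before the bar. The second took it up, over and down in small steps with the hand on it throughout.
- **Forces:** The wrist readings stayed at about 4–11 N through most of the second stroke. They peaked at 16 N when the tin reached the floor, under the 25 N limit. I eased off before lifting.
- **Last checks:** The tin's axis was at bin x of about -54 mm in the wrist view, and the side view showed no movement over half a second. The jar and tumbler were unmoved, the green tin was left alone, and the hand was clear at z of about 0.23 m.

**Disagreements:**
- My first bin fit was about 2 mm too far forward, so I corrected it.
- From the bar's height the tin should have come to rest at about -56 mm, but I measured -54 mm. Both are inside the required zone.
- The pixel comparison of the flap with the just-closed picture showed about 5% of pixels changed. I put that down to shadows.

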